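Hang the tube basket on the dryer and switch it on

ROBOT

A 6-joint arm with a two-finger parallel gripper is mounted at the origin on the work surface. World frame = base frame: x ahead of the robot, y to its left, z up, the work surface at z = 0. Lengths are in m, angles in rad, forces in N, time in s.
With the tool pointing down it reaches from about 0.35 to 0.975 m from the base axis. Payload 4.9 kg.
Tool frame: the origin (TCP) lies midway between the tips of the shut fingers; the grasp point (between the pads) lies 19 mm behind it; z points along the fingers, x is the direction in which the jaws open and shut, and the axes are right-handed (so a half turn about z gives the same grasp; the last joint's range is limited). The gripper opens to 85 mm and grips with 20 to 120 N. Pads are 22 mm wide; open, the fingers measure 114 mm over their backs; the gripper's body (76 mm by 85 mm) begins 54 mm behind the grasp point. The pads swing forward as they close: fully open they stand 13 mm farther back than shut.
Start: joints at [-1.392, 0.053, 1.613, -0, 1.476, -0.119], TCP at [0.183, -0.597, 0.231] pointing down, gripper open.
Joint ranges: [-3.01, 3.01], [-1.01, 2.22], [0.06, 2.58], [-1.02, 4.17], [0.09, 2.62], [-3.14, 3.14]. Speed limits (rad/s): [2.57, 2.57, 3.14, 3.14, 3.14, 3.14].

INTERFACE

Orientations are given as a rotation vector (axis times angle).
In Python, from station import ctrl gives the robot as it stands.
- The arm moves only by the tool step_arm, never from a script. Its argument "increments" is text: rows parted by semicolons, each of 6 numbers parted by spaces: the shift along the tool's x, y, z as a fraction of full scale, then the turn, a rotation vector about the tool's x, y, z as a fraction of full scale. In form: x y z rx ry rz; .... A call has 1 to 12 rows; each row shifts and turns the commanded pose from where the row before left it, along the tool's axes as they then stand; what a row does not reach is not made up. Full scale, the value 1, is 0.025 m for a shift and 0.1 rad for a turn. A row lasts 1/12 s, in which the tool goes at most 41.7 mm and 7.16 degrees, less where a joint would pass 70% of its speed; a pose out of reach is approached as far as the arm can. A call with a number of a shift or a turn outside -1 to 1 is refused whole. A call with a gripper value outside its range is refused whole. "fingers" is the opening, from -1 (shut) to 1 (fully open), so that 0 is half open, set as the call begins (left out, the last holds). The fingers move at their own pace and stop on an object; "newtons" is the grip in N (left out, the last holds). Time passes only in rows, so rows that do not move let the fingers close. It gives the time, the measured TCP pose, the force and the opening at its end, in the units of the state.
- ctrl.get_obs(): the state, without advancing time (a new reading comes with each control period).
- ctrl.get_image(name): name is "side" or "top"; returns a dict with "pixels" (400x640x3 uint8, red, green, blue), "intrinsics" (3x3 intrinsics, pixels), "distortion" ([k1, k2, p1, p2, k3] as OpenCV has them; the pictures are not rectified), "eye" and "orientation" of the camera in the world. Camera axes: x right, y down, z forward; pixel columns grow to the right and rows downward; lengths in m; the calibration is good to about 2 mm. A picture is of the moment at which its call begins. There is no depth.
- ctrl.finish_job(): hands the job in, once; it reports no verdict.
The state is a dict: "t": time; "q": joint angles; "dq": joint speeds; "effort": joint torques, N m; "tool_pos": TCP position; "tool_rot": TCP orientation; "contact_force": force on the tool from outside, world axes, zero at the start; "wrist_torque": the same for the moment, N m; "opening": finger opening in m.
Only numpy, scipy, OpenCV 4.12 (cv2) and the standard library are available. Lean on these libraries where they do the work, as an engineer would, in place of code of your own. Each camera call takes 0.05 s, during which the arm holds its last target.

TASK

Lift the basket of test tubes off the drain stand, keep it level and carry it without putting it down on the bench to the hooks of the warm-air dryer, so that it hangs by its bar in both. Only then switch the dryer on without forcing the handle, which is locked unless pushed in: push it fully in, turn it clockwise all the way to the other mark and let it spring out again so that it locks. Leave the loose things on the bench where they stand.

Things in the scene. Friction and masses are not known exactly. Their poses are not given: they have to be found in the camera images.
- dryer: White tube dryer, fixed, 365 (x) by 240 (y) mm. Origin on the bench; x from its front (robot side) to its rear, y to its left, z up. Rear deck with black grille 150 mm high, x = -53 to 160. In front a grey panel slopes 25 deg from level, from 80 mm high at x = -205 up to 150 mm at x = -53, the handle at its middle (axis meets it at x = -130, 115 mm high). Post at x = 110 carries the hooks.
- handle_grip (a point): Best point to grip the black handle: on its turning axis, 43 mm out from the panel. z: the axis, outwards, square to the panel (leans 25 deg from vertical to the dryer's front); x: along the handle bar to its nose; y: across it. The bar is 90 mm long, 14 mm thick across, its outer edge 55 mm and its foot, a disc 60 mm wide, 19 mm out from the panel. Moves with the handle.
- handle (a joint): Turn of the handle, rad: 0 off (nose 40 deg left of straight up the slope, seen from the front), 1.4 on (40 deg right of it), hard stops at both; grows clockwise as seen facing the panel. Locked within about 0.1 rad of either end while out; turns easily only when pushed in 8 to 9 mm. Let go in between it stays about 7 mm in; let go at an end it springs out and locks.
- plunger (a joint): How far the handle is pushed in towards the panel along its axis, m: 0 = out, 0.009 = at the hard stop. A spring pushes it out: 3 N when out, 9 N at the stop.
- dryer_seat (a point): Where the middle of the basket's bar lies when it hangs in the dryer's hooks: 310 mm above the bench, 25 mm behind the dryer's origin. Axes as dryer. Two 8 mm steel rods 45 mm to either side (y), from a crossbar 85 mm behind; each dips into a V open upwards, floor 12 mm wide under the bar; tips rise 20 mm above this point, 20 mm in front; rear limbs 18 mm above.
- stand_seat (a point): The same point of the drain stand's two hooks: 255 mm above the bench, straight above the origin of stand, same hook shape and axes as stand. Under either hook pair the basket can rise about 50 mm before its tubes meet the rods from below: lift the bar 30 to 40 mm to clear the tips, then move it level 60 mm or more out past the tips (towards -x); hang it the same way in reverse.
- stand: Drain stand, fixed: white base plate 160 by 170 mm, 14 mm thick, with a steel post 85 mm behind (x) the hooks' middle. Origin on the bench under the hooks' middle; x points away from the hook tips to the post, z up.
- basket: Steel basket with ten capped test tubes fixed in it, 58 (x) by 130 (y) mm, 0.25 to 0.5 kg. Origin: middle of its underside; z up, y along its bar. A bail of 10 mm round bar: uprights at y = +-68 mm, and a level bar between them, its centre 145 mm above the origin. Tubes reach 80 mm above the origin. At the start it hangs by the bar in the stand's hooks, its x the same way as the stand's.
- bar_mid (a point): Middle of the basket's bar (10 mm round, along y), axes as basket. Grip it here, across y, between the two hooks.
- beaker: Bystander: glass beaker, 70 mm wide, 95 mm tall, origin under its centre.
- reagent: Bystander: amber bottle, 60 mm wide, 120 mm tall, origin under its centre.
- tip_box: Bystander: clear box 85 by 120 by 60 mm, origin under its centre.
- tube_rack: Bystander: clear rack of tubes 90 by 130 by 84 mm, origin under its centre.
- handle_nose (a point): Tip of the handle bar's narrow nose (its last 18 mm are 7 mm thick), 47 mm from the axis; a thin white line on the bar's outer edge runs to it. Two small white marks on the panel show where it points at off and at on.
There are look-alikes about, which are no part of the job. There is more than one size of the basket; the one meant has the size given above.

How it is judged:
On the way, in this order (a step that is already met when the one before it is completed fails the run):
1. the basket is lifted clear of the drain stand's hooks (distance between bar_mid and stand_seat above 0.04 m), for 0.1 s.
2. the basket hangs in both hooks of the dryer, let go (distance between bar_mid and dryer_seat below 0.02 m and angle between the y axis of basket and the y axis of dryer, either way round below 0.15 rad and contact force between the fingers and basket below 0.2 N), for 0.2 s.
3. the handle is turned to on (value of joint handle above 1.25 rad), for 0.1 s.
At the end, for the whole second after the job is handed in: The basket hangs by its bar in both hooks of the dryer (bar centre within 20 mm sideways and 8 mm in height of the seat, bar along the hooks' crossbar within 0.15 rad, basket level within 0.2 rad and at rest), and the handle is at on (above 1.25 rad) and sprung out (pushed in less than 2 mm) (horizontal distance between bar_mid and dryer_seat below 0.02 m and z of bar_mid in the frame of dryer_seat between -0.008 and 0.008 m and angle between the y axis of basket and the y axis of dryer, either way round below 0.15 rad and angle between basket's own z axis and vertical below 0.2 rad and linear speed of basket below 0.1 m/s and value of joint handle above 1.25 rad and value of joint plunger below 0.002 m); the robot touches nothing.
It fails at once if the basket is tipped more than 0.4 rad (angle between basket's own z axis and vertical above 0.4 rad).
It fails at once if the basket is set down on or dropped to the bench (height (world z) of basket below 0.06 m).
It fails at once if a bystander is moved more than 40 mm or knocked over (distance of any of beaker, reagent, tip_box, tube_rack from where it was at the start of the episode above 0.04 m or angle between any of beaker, reagent's own z axis and vertical above 0.6 rad).
It fails at once if the handle is forced round through its lock without being pushed in (value of joint handle between 0.25 and 1.15 rad and value of joint plunger below 0.005 m).
It also fails if it takes over 58 s, if anything falls off the work surface, if the arm or the gripper's body presses on something with over 40 N, if the wrist force passes 120 N, or if a joint passes its speed limit or range.

## Working session

There is one attempt and no reset: what is moved stays moved. The work goes in short steps, Python scripts to look and compute and a tool call to move; the robot and the scene stay as the last step left them, time stands still between calls to the robot, and variables do not carry over. Pictures are saved under pics/ and viewed, and the job is handed in when it is done.

Besides the shell and the picture viewer there is one more tool, called after "Call:" as name(argument=value, ...) on one line, values as JSON. step_arm: Moves the arm, as the interface text tells. Shift numbers are shares of 0.025 m and turn numbers shares of 0.1 rad, none past 1 either way. Its arguments: {"type":"object","properties":{"increments":{"type":"string"},"fingers":{"type":"number"},"newtons":{"type":"number"}},"required":["increments"]}

```bash
ls; mkdir -p pics
python3 - <<'E'
from station import ctrl
import cv2,pickle
o=ctrl.get_obs();print({k:(v if not hasattr(v,'round') else v) for k,v in o.items()})
d={}
for n in('side','top'):
    im=ctrl.get_image(n);d[n]=im
    cv2.imwrite(f'pics/{n}0.png',im['pixels'][:,:,::-1])
    print(n,im['intrinsics'],im['distortion'],im['eye'],im['orientation'])
pickle.dump(d,open('im0.pkl','wb'))
E
```

```text
pics
{'t': 0.0, 'q': array([-1.39199958e+00,  5.33698398e-02,  1.61432198e+00, -1.27315506e-06,
        1.47599146e+00, -1.18996675e-01]), 'dq': array([-0.00048696,  0.00031472,  0.00030399,  0.00064847,  0.00055261,
       -0.00081052]), 'effort': array([-5.15281699e-04, -3.93682837e+01, -3.70177174e+01, -1.12073419e-04,
        7.12594439e-03, -3.05260073e-06]), 'tool_pos': array([ 0.18327085, -0.59686356,  0.23003826]), 'tool_rot': array([-2.52525387e+00,  1.86646535e+00,  2.39075695e-03]), 'contact_force': array([ 0.5070111 , -0.03496522, -0.395582  ]), 'wrist_torque': array([ 0.00649007, -0.04833394, -0.00827312]), 'opening': 0.08547129095036318}
side [[462.65473406   0.         316.34025075]
 [  0.         462.65473406 190.80024844]
 [  0.           0.           1.        ]] [-0.11342607  0.          0.          0.          0.        ] [-0.45072445  0.85974115  1.30496025] [-1.01966924  2.40792333 -1.0597992 ]
top [[469.27485079   0.         314.01590903]
 [  0.         469.27485079 195.04000878]
 [  0.           0.           1.        ]] [-0.12656273  0.          0.          0.          0.        ] [ 0.39677366 -0.010196    1.53602622] [-2.17729897  2.21832666 -0.02051327]
```

View pics/side0.png

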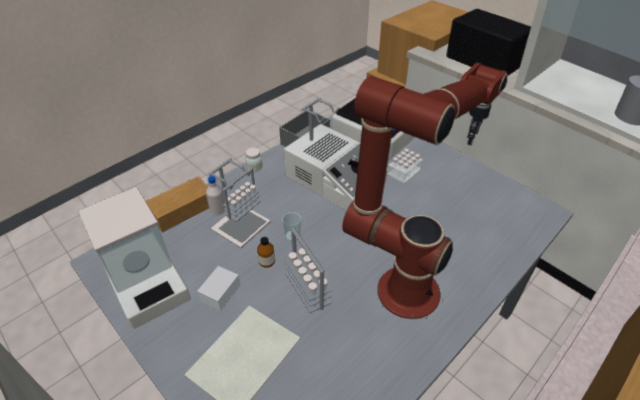

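View pics/top0.png

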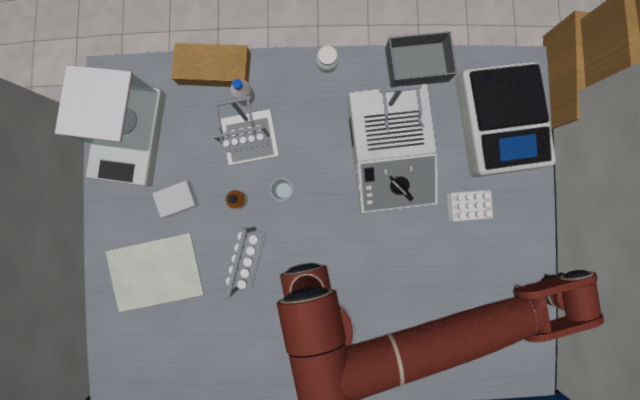

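```bash
cat > h.py <<'E'
import numpy as np,cv2,pickle
from scipy.spatial.transform import Rotation as R
def cam(im):
    Rm=R.from_rotvec(im['orientation']).as_matrix()
    return im['intrinsics'],np.array(im['distortion']),np.array(im['eye']),Rm
def proj(im,P):
    K,D,e,Rm=cam(im);P=np.atleast_2d(P).astype(float)
    Rc=Rm.T;t=-Rc@e
    return cv2.projectPoints(P,cv2.Rodrigues(Rc)[0],t,K,D)[0][:,0]
def ray(im,uv):
    K,D,e,Rm=cam(im)
    p=cv2.undistortPoints(np.array(uv,float).reshape(-1,1,2),K,D)[:,0]
    d=np.c_[p,np.ones(len(p))]@Rm.T
    return e,d/np.linalg.norm(d,axis=1)[:,None]
def onz(im,uv,z):
    e,d=ray(im,uv);return e+d*((z-e[2])/d[:,2])[:,None]
def tri(a,ua,b,ub):
    e1,d1=ray(a,ua);e2,d2=ray(b,ub);out=[]
    for x,y in zip(d1,d2):
        A=np.c_[x,-y];s=np.linalg.lstsq(A,e2-e1,rcond=None)[0]
        p,q=e1+s[0]*x,e2+s[1]*y;out.append(np.r_[(p+q)/2,np.linalg.norm(p-q)])
    return np.array(out)
def crop(im,x0,y0,x1,y1,s,name):
    c=cv2.resize(np.ascontiguousarray(im['pixels'][y0:y1,x0:x1,::-1]),None,fx=s,fy=s,interpolation=cv2.INTER_CUBIC)
    for i,x in enumerate(range(x0,x1)):
        if x%10==0:
            cv2.line(c,(i*s,0),(i*s,6),(0,0,255),1)
            if x%20==0:cv2.putText(c,str(x),(i*s+1,15),0,.35,(0,0,255),1)
    for i,y in enumerate(range(y0,y1)):
        if y%10==0:
            cv2.line(c,(0,i*s),(6,i*s),(0,0,255),1)
            if y%20==0:cv2.putText(c,str(y),(8,i*s+4),0,.35,(0,0,255),1)
    cv2.imwrite(name,c)
E
python3 - <<'E'
from h import *
d=pickle.load(open('im0.pkl','rb'))
crop(d['top'],195,75,295,170,8,'pics/a_top_stand.png')
crop(d['side'],195,140,275,250,5,'pics/a_side_stand.png')
crop(d['top'],340,75,445,220,4,'pics/a_top_dry.png')
crop(d['side'],275,90,375,210,5,'pics/a_side_dry.png')
E
```

```text
(no output)
```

View pics/a_top_stand.png

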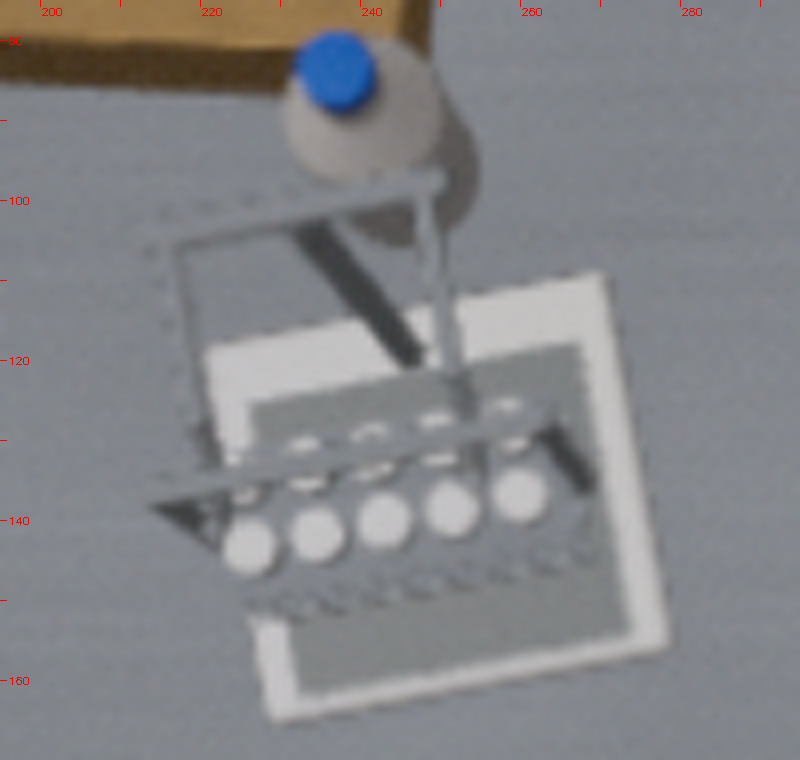

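View pics/a_side_stand.png

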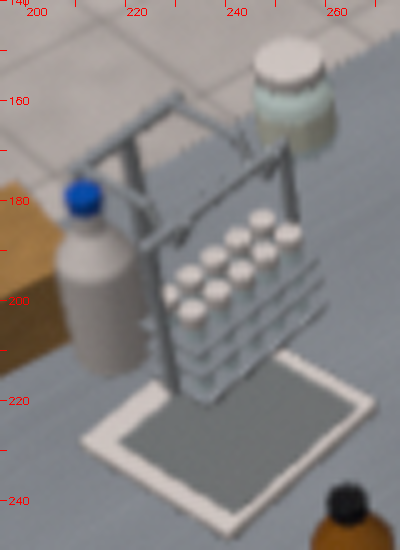

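View pics/a_top_dry.png

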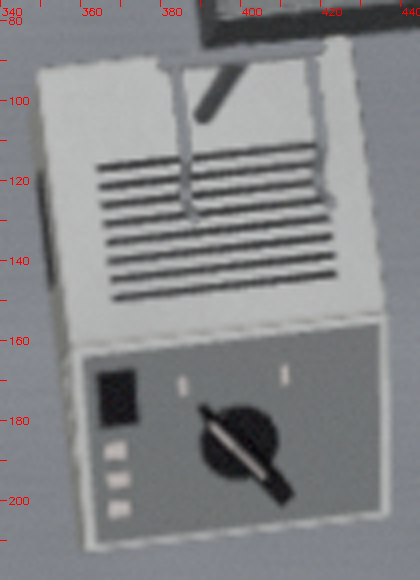

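View pics/a_side_dry.png

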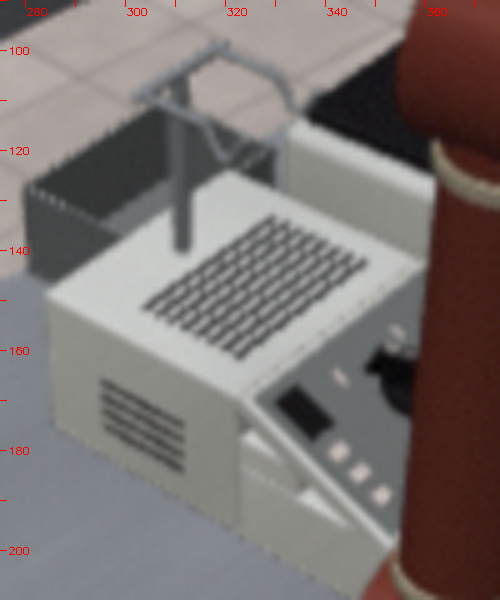

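Run:
```python
from h import *
np.set_printoptions(precision=4,suppress=True)
d=pickle.load(open('im0.pkl','rb'));T,S=d['top'],d['side']
print('plate top',onz(T,[[220.5,118.5],[269.5,109.3],[278,154.5],[229.5,164]],.014))
print('plate side',onz(S,[[209.5,228],[239,247],[275.5,221],[250,209.5]],.014))
print('bar',tri(T,[[214.5,135],[264,127.5]],S,[[222.5,188.5],[249,170.5]]))
print('bar z',onz(T,[[214.5,135],[264,127.5]],.255),onz(S,[[222.5,188.5],[249,170.5]],.255))
print('crossbar ends', tri(T,[[248.5,97.5],[216.5,104.5]],S,[[230,159.5],[210,173.5]]))
# dryer: deck corners z=.15, front edge z=.08
print('deck top',onz(T,[[348.5,93],[426,84.5],[435,155],[359.5,163.5]],.15))
print('front',onz(T,[[361.5,212],[436,203.5]],.08))
print('deck side',onz(S,[[284,148.5],[319.5,124],[357.5,143],[323.5,169.5]],.15))
print('crossbar',tri(T,[[378.5,91],[420,86.5]],S,[[301,109],[318.5,99]]))
```

```text
plate top [[0.7055 0.3149 0.014 ]
 [0.7317 0.152  0.014 ]
 [0.5815 0.126  0.014 ]
 [0.5539 0.2859 0.014 ]]
plate side [[0.7036 0.3213 0.014 ]
 [0.548  0.2971 0.014 ]
 [0.5556 0.1147 0.014 ]
 [0.6748 0.1466 0.014 ]]
bar [[0.6123 0.2822 0.2522 0.0029]
 [0.6344 0.1477 0.2397 0.01  ]]
bar z [[0.6108 0.2805 0.255 ]
 [0.6281 0.1421 0.255 ]] [[0.6108 0.2846 0.255 ]
 [0.6231 0.1607 0.255 ]]
crossbar ends [[0.7092 0.1814 0.2679 0.0033]
 [0.6958 0.2741 0.2637 0.0038]]
deck top [[ 0.7461 -0.0999  0.15  ]
 [ 0.7692 -0.3345  0.15  ]
 [ 0.555  -0.3538  0.15  ]
 [ 0.5334 -0.1275  0.15  ]]
front [[ 0.3894 -0.1363  0.08  ]
 [ 0.4112 -0.3699  0.08  ]]
deck side [[ 0.7417 -0.1     0.15  ]
 [ 0.7671 -0.3294  0.15  ]
 [ 0.5557 -0.3452  0.15  ]
 [ 0.5317 -0.1214  0.15  ]]
crossbar [[ 0.7052 -0.1673  0.3275  0.0008]
 [ 0.7189 -0.2778  0.3198  0.0018]]
```

```bash
cat >> h.py <<'E'
def T2(p):
    c,s=np.cos(p[2]),np.sin(p[2]);return np.array([[c,-s,0],[s,c,0],[0,0,1]]),np.array([p[0],p[1],0])
def fit(obs,p0):
    from scipy.optimize import least_squares
    def f(p):
        Rm,t=T2(p)
        return np.concatenate([(proj(im,Rm@np.array(P)+t)[0]-uv) for im,P,uv in obs])
    r=least_squares(f,p0,loss='soft_l1');return r.x,r.fun.reshape(-1,2)
def overlay(im,segs,x0,y0,x1,y1,s,name):
    c=cv2.resize(np.ascontiguousarray(im['pixels'][y0:y1,x0:x1,::-1]),None,fx=s,fy=s,interpolation=cv2.INTER_CUBIC)
    for a,b,col in segs:
        p=proj(im,np.array([a,b])); p=((p+.5-[x0,y0])*s).round().astype(int)
        cv2.line(c,tuple(int(v) for v in p[0]),tuple(int(v) for v in p[1]),col,1)
    cv2.imwrite(name,c)
def stand_segs(p,h,basket=True,mid=None):
    Rm,t=T2(p);W=lambda *a:Rm@np.array(a)+t;g=[]
    for s in(-.045,.045):
        pts=[(.085,s,h+.018),(.018,s,h+.018),(.006,s,h-.009),(-.006,s,h-.009),(-.02,s,h+.02)]
        g+=[(W(*a),W(*b),(0,255,0)) for a,b in zip(pts,pts[1:])]
    g.append((W(.085,-.045,h+.018),W(.085,.045,h+.018),(0,255,0)))
    if basket: g+=bsk(p[:2],p[2],h)
    return g
def bsk(xy,yaw,h):
    Rm,t=T2([xy[0],xy[1],yaw]);W=lambda *a:Rm@np.array(a)+t
    g=[(W(0,-.068,h),W(0,.068,h),(0,0,255))]
    for s in(-.068,.068):g.append((W(0,s,h),W(0,s,h-.145),(0,0,255)))
    q=[(-.029,-.065),(.029,-.065),(.029,.065),(-.029,.065),(-.029,-.065)]
    g+=[(W(*a,h-.145),W(*b,h-.145),(255,0,255)) for a,b in zip(q,q[1:])]
    return g
E
python3 - <<'E'
from h import *
np.set_printoptions(precision=4,suppress=True)
d=pickle.load(open('im0.pkl','rb'));T,S=d['top'],d['side']
obs=[]
for P,uv in zip([(.16,.12,.15),(.16,-.12,.15),(-.053,-.12,.15),(-.053,.12,.15),(-.205,.12,.08),(-.205,-.12,.08)],[[348.5,93],[426,84.5],[435,155],[359.5,163.5],[361.5,212],[436,203.5]]):obs.append((T,P,np.array(uv)))
for P,uv in zip([(.16,.12,.15),(.16,-.12,.15),(-.053,.12,.15)],[[284,148.5],[319.5,124],[323.5,169.5]]):obs.append((S,P,np.array(uv)))
p,r=fit(obs,[.597,-.235,.1]);print('dryer',p,r)
# stand: plate centre (cx,cy,yaw), plate centre assumed own frame
obs=[]
for P,uv in zip([(.08,.085,.014),(.08,-.085,.014),(-.08,-.085,.014),(-.08,.085,.014)],[[220.5,118.5],[269.5,109.3],[278,154.5],[229.5,164]]):obs.append((T,P,np.array(uv)))
for P,uv in zip([(.08,.085,.014),(-.08,.085,.014),(-.08,-.085,.014)],[[209.5,228],[239,246.5],[275.5,221]]):obs.append((S,P,np.array(uv)))
q,r=fit(obs,[.64,.22,.17]);print('plate',q,r)
g=[]
s=[.620,.2115,q[2]]
g+=stand_segs(s,.255)
overlay(T,g,195,75,295,170,8,'pics/b1.png');overlay(S,g,195,140,285,250,5,'pics/b2.png')
Rm,t=T2(p);so=Rm@[.025,0,0]+t;g=stand_segs([so[0],so[1],p[2]],.31,False)
W=lambda *a:Rm@np.array(a)+t
for phi in(.698,-.698):
  th=np.radians(25)
  u=np.array([np.cos(th),0,np.sin(th)]);v=np.array([0,1,0]);n=np.array([-np.sin(th),0,np.cos(th)])
  c=np.array([-.13,0,.115])+.055*n;dr=np.cos(phi)*u+np.sin(phi)*v
  g.append((W(*(c-.043*dr)),W(*(c+.047*dr)),(0,0,255)))
overlay(T,g,340,75,445,220,4,'pics/b3.png');overlay(S,g,275,90,375,210,5,'pics/b4.png')
E
```

```text
dryer [ 0.5988 -0.2335  0.1027] [[-0.7248  0.1596]
 [ 0.628  -0.353 ]
 [ 1.4285 -1.1375]
 [-2.6861 -0.0784]
 [-0.3372  2.1976]
 [ 1.2759  1.2547]
 [-1.0631 -0.178 ]
 [ 0.6442 -0.9133]
 [-0.7301 -0.0302]]
plate [0.6413 0.2214 0.1587] [[-0.9287 -0.3723]
 [ 0.5702 -0.6276]
 [ 0.381   1.7589]
 [-2.032   1.5848]
 [ 0.2398 -0.8786]
 [ 0.817  -0.2556]
 [-5.3465 -1.368 ]]
```

View pics/b1.png

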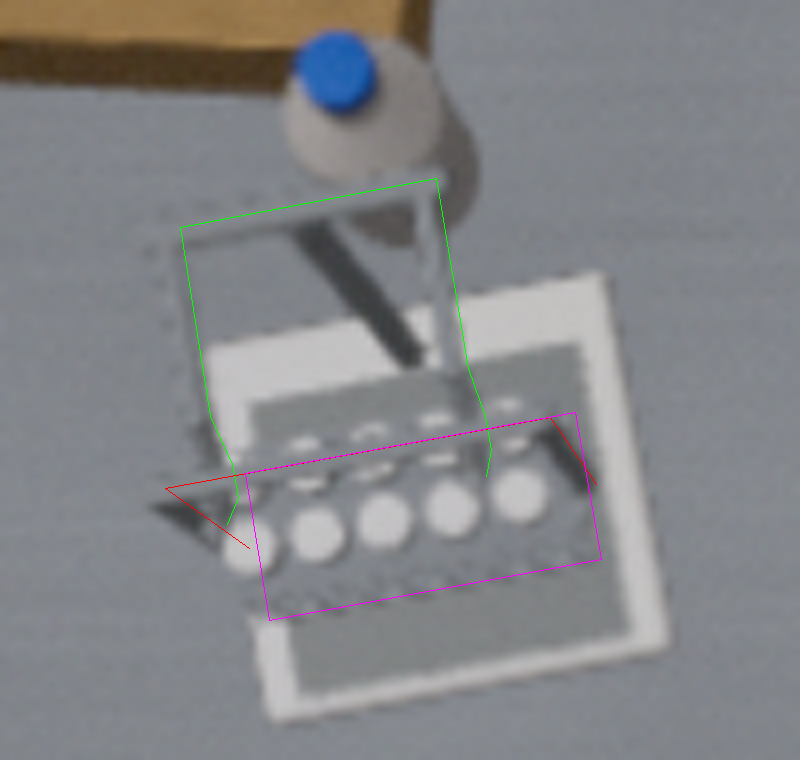

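View pics/b2.png

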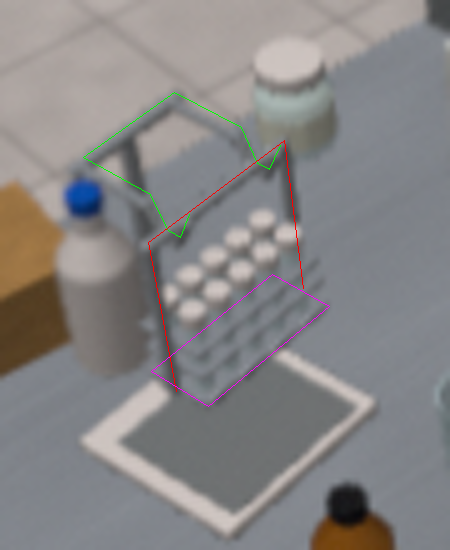

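View pics/b3.png

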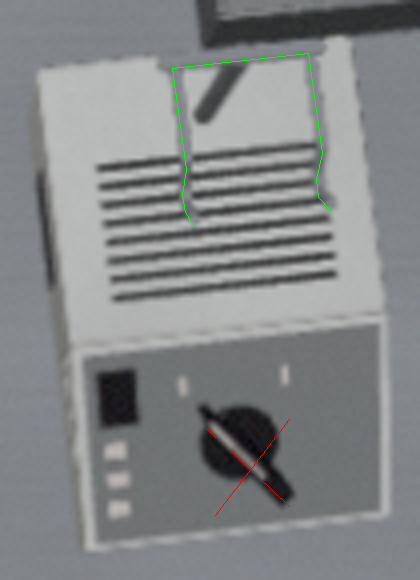

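View pics/b4.png

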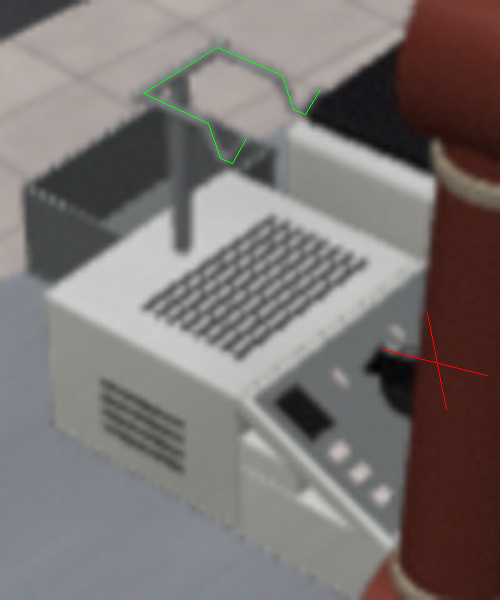

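Run:
```python
from h import *
np.set_printoptions(precision=4,suppress=True)
d=pickle.load(open('im0.pkl','rb'));T,S=d['top'],d['side']
p=np.array([.5988,-.2335,.1027]);Rm,t=T2(p)
m=tri(T,[[390,176.3],[385.6,171.4],[411.2,168.8]],S,[[348.8,162],[343,165.3],[354.4,156.6]])
print(m);print('dryer frame',(m[:,:3]-t)@Rm)
crop(T,370,145,430,205,10,'pics/c1.png')
crop(S,300,90,340,130,14,'pics/c2.png')
crop(S,210,150,255,200,12,'pics/c3.png')
```

```text
[[ 0.4913 -0.2181  0.1565  0.0056]
 [ 0.509  -0.2071  0.1356  0.002 ]
 [ 0.5164 -0.2843  0.1333  0.    ]]
dryer frame [[-0.1054  0.0263  0.1565]
 [-0.0867  0.0354  0.1356]
 [-0.0872 -0.042   0.1333]]
```

View pics/c1.png

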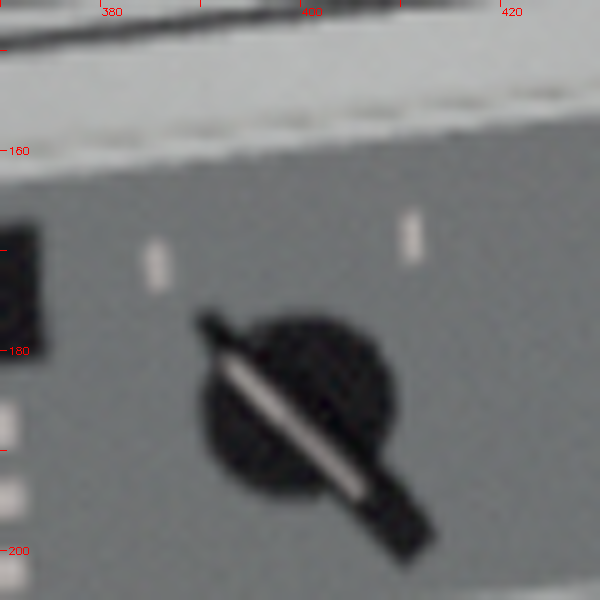

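View pics/c2.png

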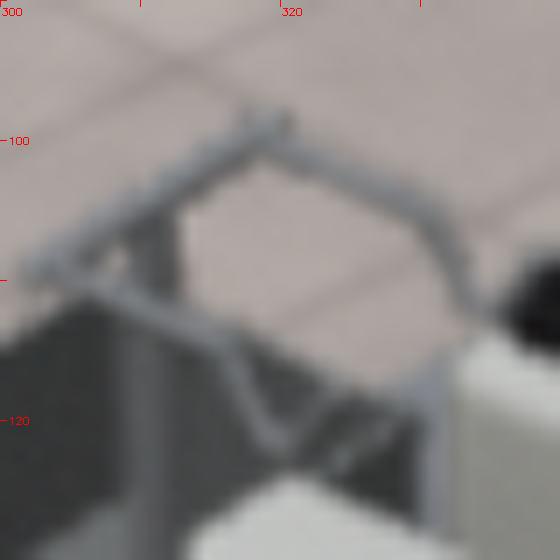

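View pics/c3.png

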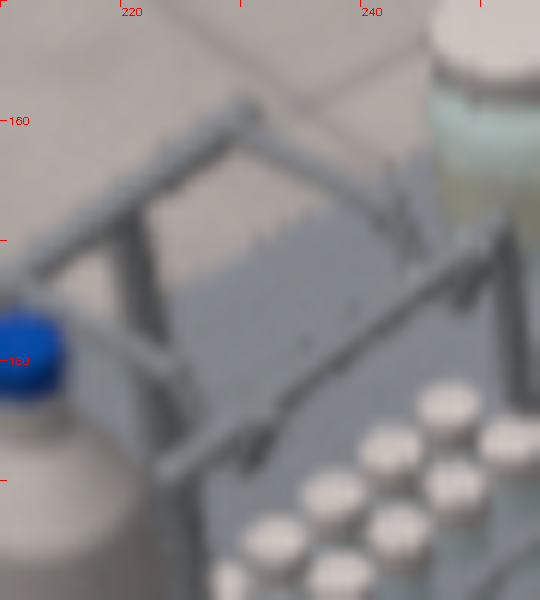

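Run:
```python
from h import *
np.set_printoptions(precision=4,suppress=True)
d=pickle.load(open('im0.pkl','rb'));T,S=d['top'],d['side']
im=dict(T);x=T['pixels'].astype(float);im['pixels']=np.clip((x-128)*2.2+128,0,255).astype(np.uint8)
crop(im,205,90,280,160,10,'pics/d1.png')
obs=[]
for P,uv in zip([(.08,.085,.014),(.08,-.085,.014),(-.08,-.085,.014),(-.08,.085,.014)],[[220.5,118.5],[269.5,109.3],[278,154.5],[229.5,164]]):obs.append((T,P,np.array(uv)))
for P,uv in zip([(.08,.085,.014),(-.08,.085,.014),(-.08,-.085,.014)],[[211.3,228],[240.5,246],[270,220.6]]):obs.append((S,P,np.array(uv)))
q,r=fit(obs,[.64,.22,.17]);print('plate',q,r)
print(tri(T,[[248.8,97.5]],S,[[230.5,159.3]]))
print(onz(S,[[223.75,189.2],[252.1,168.75]],.255))
p=np.array([.5988,-.2335,.1027]);Rm,t=T2(p)
print((onz(T,[[398.8,185.6]],.132)-t)@Rm,(onz(T,[[398.3,187.3]],.165)-t)@Rm)
```

```text
plate [0.6416 0.2202 0.173 ] [[-0.8375 -0.058 ]
 [ 0.5357 -1.0271]
 [ 1.0327  1.2218]
 [-1.2582  1.7746]
 [-1.3389 -0.7729]
 [-0.0167 -0.0201]
 [ 0.2971 -1.4739]]
[[0.7086 0.1801 0.2685 0.0043]]
[[0.6048 0.2836 0.255 ]
 [0.6231 0.1468 0.255 ]]
[[-0.1328  0.0015  0.132 ]] [[-0.1386  0.0092  0.165 ]]
```

View pics/d1.png

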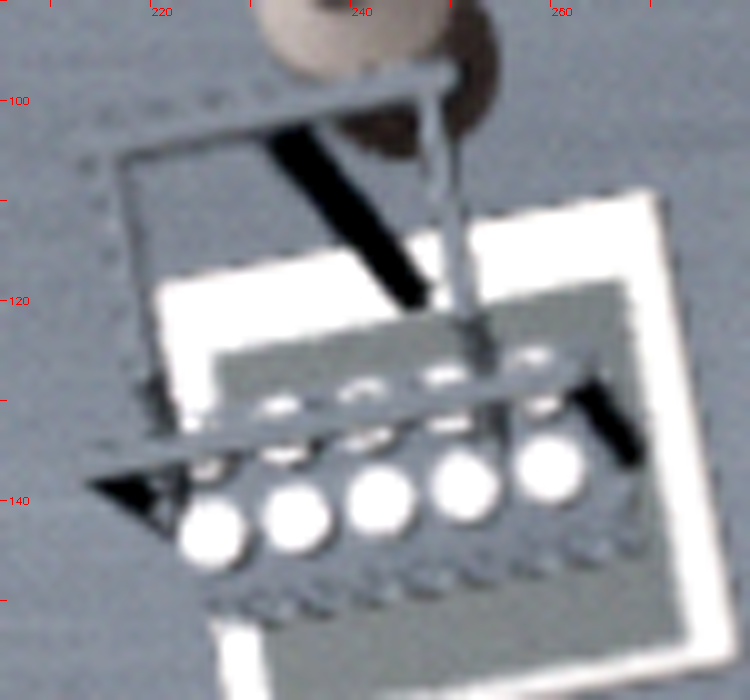

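Run:
```python
from h import *
np.set_printoptions(precision=4,suppress=True)
d=pickle.load(open('im0.pkl','rb'));T,S=d['top'],d['side']
a=[[214,136.4],[263,128.3]]
print(onz(T,a,.255),tri(T,a,S,[[223.75,189.2],[252.1,168.75]]))
for q in ([.6155,.2145,.16],):
  g=stand_segs(q,.255)
  overlay(T,g,195,75,295,170,8,'pics/e1.png');overlay(S,g,195,140,285,250,6,'pics/e2.png')
```

```text
[[0.6069 0.2819 0.255 ]
 [0.6259 0.1449 0.255 ]] [[0.6072 0.2824 0.2527 0.0002]
 [0.6262 0.1451 0.2522 0.0006]]
```

View pics/e1.png

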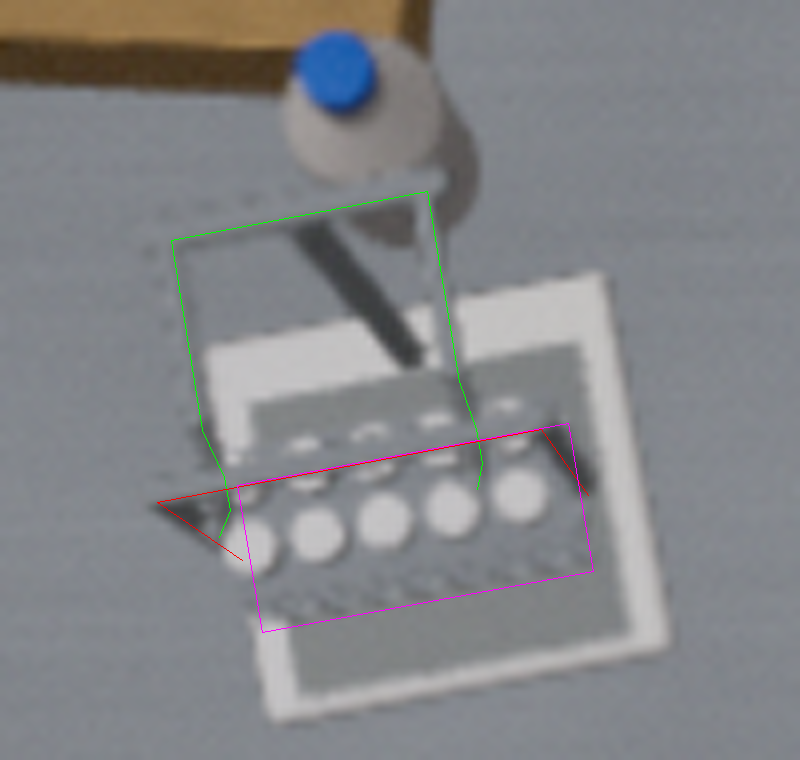

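View pics/e2.png

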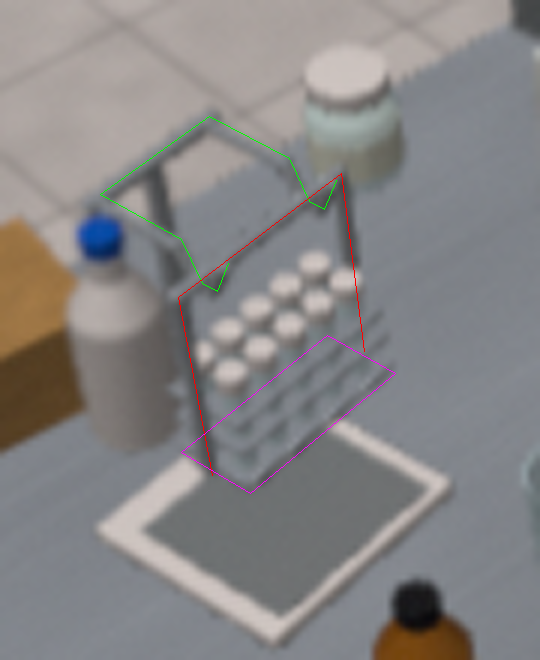

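```bash
cat >> h.py <<'E'
def plan(pos,yaw=None,Rt=None,o=None):
    """units of 25mm/.1rad in present tool frame to reach target tcp pos & orientation (down with tool x at yaw)"""
    from station import ctrl
    np.set_printoptions(precision=3,suppress=True)
    o=o or ctrl.get_obs();Rc=R.from_rotvec(o['tool_rot']).as_matrix()
    if Rt is None:
        c,s=np.cos(yaw),np.sin(yaw);Rt=np.array([[c,s,0],[s,-c,0],[0,0,-1]])
    print('t',round(o['t'],2),'q',o['q'],'F',o['contact_force'],'open',round(o['opening'],4))
    print('shift units',Rc.T@(np.array(pos)-o['tool_pos'])/.025,'turn units',R.from_matrix(Rc.T@Rt).as_rotvec()/.1)
    print('shift units after turn',Rt.T@(np.array(pos)-o['tool_pos'])/.025)
E
python3 -c "
from h import *
plan([.6167,.2138,.38],.145)"
```

```text
t 0.1 q [-1.392  0.053  1.614  0.     1.476 -0.119] F [-1.297 -0.371 -0.032] open 0.0854
shift units [-25.926 -26.091  -5.939] turn units [ -0.015   0.014 -14.18 ]
shift units after turn [ 21.84  -29.584  -5.993]
```

Call:
step_arm(increments="0 0 -0.5 0 0 -1;0 0 -0.5 0 0 -1;0 0 -0.5 0 0 -1;0 0 -0.5 0 0 -1;0 0 -0.5 0 0 -1;0 0 -0.5 0 0 -1;0 0 -0.5 0 0 -1;0 0 -0.5 0 0 -1;0 0 -0.5 0 0 -1;0 0 -0.5 0 0 -1;0 0 -0.5 0 0 -1;0 0 -0.5 0 0 -1", fingers=1, newtons=60)

```text
t: 1.1
tool_pos: [0.1834, -0.5972, 0.3811]
tool_rot: [-3.139, 0.107, 0.0]
contact_force: [-0.2, 0.6, 0.1]
opening: 0.0853
```

Call:
step_arm(increments="0 0 0 0 0 -0.72;0 0 0 0 0 -0.73;0 0 0 0 0 -0.73")

```text
t: 1.35
tool_pos: [0.1834, -0.5974, 0.3811]
tool_rot: [-3.133, -0.233, 0.0]
contact_force: [0.8, -1.0, -0.3]
opening: 0.0851
```

```bash
python3 -c "
from h import *
plan([.6167,.2138,.38],.145)"
```

```text
t 1.35 q [-1.392  0.008  1.414  0.     1.721 -1.541] F [ 0.829 -0.971 -0.34 ] open 0.0851
shift units [ 21.946 -29.524   0.054] turn units [-0.004  0.     0.036]
shift units after turn [ 21.84  -29.603   0.043]
```

Call:
step_arm(increments="0.73 -0.98 0 0 0 0;0.73 -0.98 0 0 0 0;0.73 -0.98 0 0 0 0;0.73 -0.98 0 0 0 0;0.73 -0.98 0 0 0 0;0.73 -0.98 0 0 0 0;0.73 -0.98 0 0 0 0;0.73 -0.98 0 0 0 0;0.73 -0.98 0 0 0 0;0.73 -0.98 0 0 0 0;0.73 -0.98 0 0 0 0;0.73 -0.98 0 0 0 0")

```text
t: 2.35
tool_pos: [0.3579, -0.2734, 0.3808]
tool_rot: [-3.133, -0.227, 0.0]
contact_force: [1.4, -0.2, 0.2]
opening: 0.0854
```

Call:
step_arm(increments="0.73 -0.98 0 0 0 0;0.73 -0.98 0 0 0 0;0.73 -0.98 0 0 0 0;0.73 -0.98 0 0 0 0;0.73 -0.98 0 0 0 0;0.73 -0.98 0 0 0 0;0.73 -0.98 0 0 0 0;0.73 -0.98 0 0 0 0;0.73 -0.98 0 0 0 0;0.73 -0.98 0 0 0 0;0.73 -0.98 0 0 0 0;0.73 -0.98 0 0 0 0")

```text
t: 3.35
tool_pos: [0.5321, 0.0492, 0.3808]
tool_rot: [-3.133, -0.228, 0.001]
contact_force: [0.2, -0.1, 0.3]
opening: 0.0854
```

```bash
python3 -c "
from h import *
plan([.6167,.2138,.38],.145)"
```

```text
t 3.35 q [-0.047 -0.208  1.615 -0.     1.735 -0.192] F [ 0.215 -0.102  0.297] open 0.0854
shift units [ 4.301 -6.023  0.028] turn units [-0.001  0.007  0.003]
shift units after turn [ 4.299 -6.024  0.031]
```

Call:
step_arm(increments="0.54 -0.75 0 0 0 0;0.54 -0.75 0 0 0 0;0.54 -0.75 0 0 0 0;0.54 -0.75 0 0 0 0;0.54 -0.75 0 0 0 0;0.54 -0.75 0 0 0 0;0.54 -0.75 0 0 0 0;0.54 -0.75 0 0 0 0;0 0 0.8 0 0 0;0 0 0.8 0 0 0;0 0 0 0 0 0")

```text
t: 4.27
tool_pos: [0.6153, 0.2118, 0.3351]
tool_rot: [3.132, 0.229, -0.014]
contact_force: [0.2, 1.3, -0.8]
opening: 0.0853
```

```bash
python3 -c "
from h import *
from station import ctrl
S=ctrl.get_image('side');T=ctrl.get_image('top');pickle.dump({'side':S,'top':T},open('im1.pkl','wb'))
plan([.6167,.2138,.236],.145)
crop(S,190,100,290,230,5,'pics/f1.png');crop(S,275,80,425,210,5,'pics/f2.png')
cv2.imwrite('pics/f3.png',T['pixels'][:,:,::-1])
"
```

```text
t 4.37 q [ 0.216  0.076  1.41  -0.     1.659  0.071] F [-0.174 -0.607  0.59 ] open 0.0851
shift units [ 0.036 -0.089  4.154] turn units [ 0.002  0.031 -0.   ]
shift units after turn [ 0.023 -0.088  4.154]
```

View pics/f1.png

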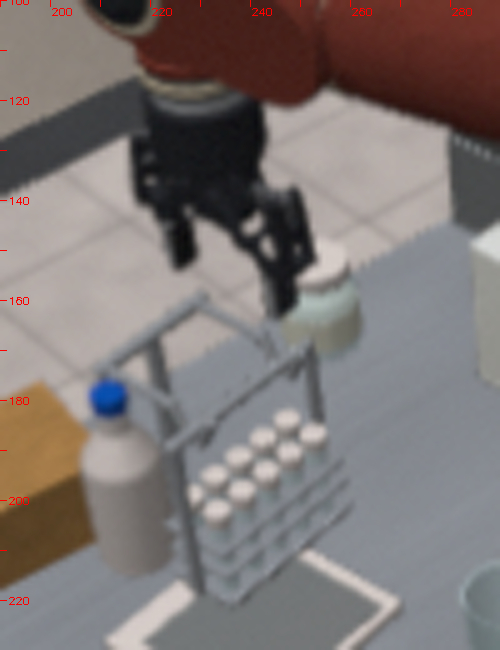

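View pics/f2.png

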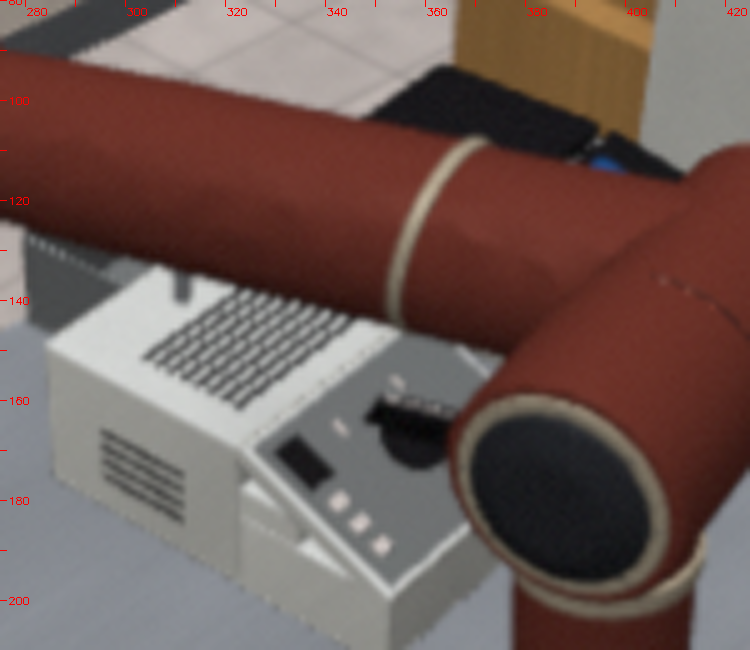

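View pics/f3.png

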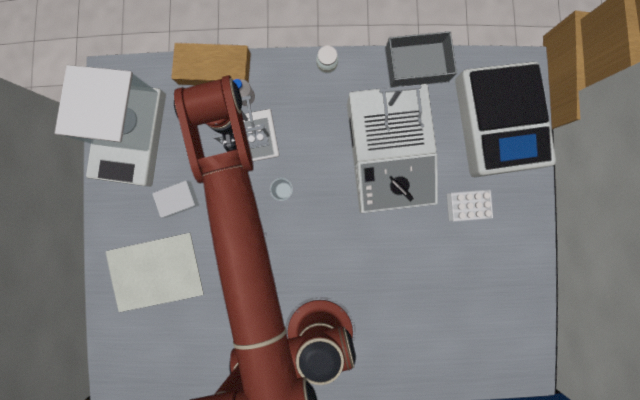

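Call:
step_arm(increments="0.02 -0.08 0.6 0 0 0;0 0 0.6 0 0 0;0 0 0.6 0 0 0;0 0 0.6 0 0 0;0 0 0.6 0 0 0;0 0 0.6 0 0 0;0 0 0.55 0 0 0;0 0 0 0 0 0")

```text
t: 5.03
tool_pos: [0.6153, 0.2132, 0.2324]
tool_rot: [3.132, 0.227, -0.011]
contact_force: [-0.3, -0.8, -0.7]
opening: 0.0855
```

```bash
python3 -c "
from h import *
from station import ctrl
S=ctrl.get_image('side');T=ctrl.get_image('top')
plan([.6167,.2138,.236],.145)
crop(S,190,120,290,220,7,'pics/g1.png');
crop(T,190,80,290,170,7,'pics/g2.png')
d=pickle.load(open('im1.pkl','rb'))
print(tri(d['top'],[[399,185.7]],d['side'],[[358.6,167]]))
"
```

```text
t 5.13 q [ 0.219  0.115  1.538 -0.     1.49   0.074] F [-0.135  0.208  0.963] open 0.0855
shift units [-0.006 -0.008  0.02 ] turn units [ 0.001  0.017 -0.   ]
shift units after turn [-0.006 -0.008  0.02 ]
[[ 0.464 -0.249  0.129  0.005]]
```

View pics/g1.png

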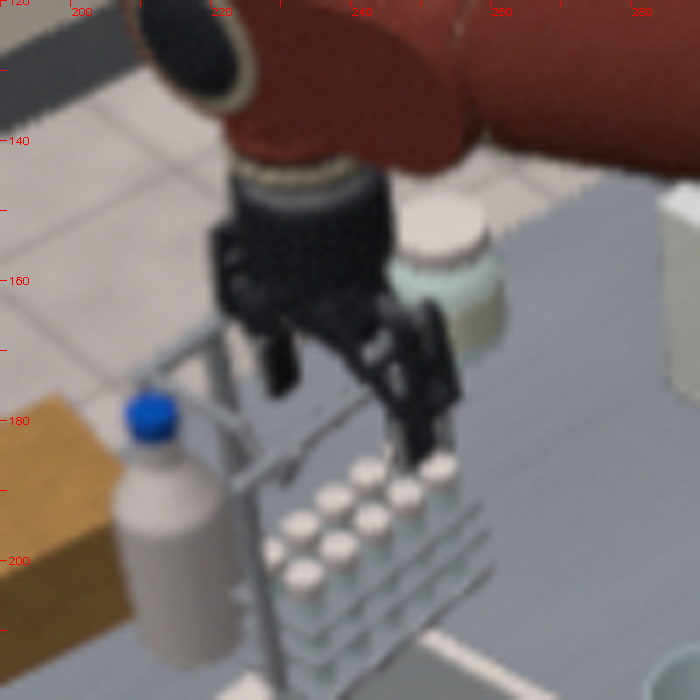

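View pics/g2.png

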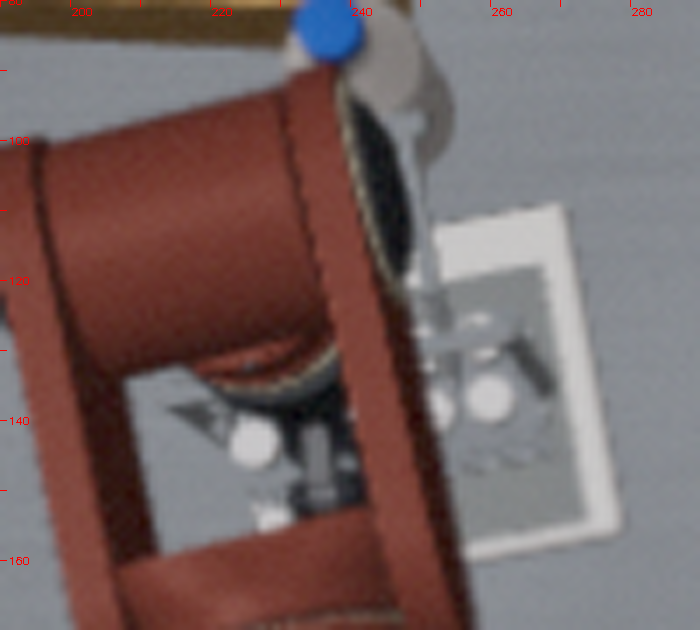

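Call:
step_arm(increments="0 0 0 0 0 0;0 0 0 0 0 0;0 0 0 0 0 0;0 0 0 0 0 0;0 0 0 0 0 0;0 0 0 0 0 0", fingers=-1, newtons=60)

```text
t: 5.63
tool_pos: [0.6175, 0.2138, 0.238]
tool_rot: [-3.133, -0.228, -0.002]
contact_force: [3.9, 0.9, 0.8]
opening: 0.0125
```

Call:
step_arm(increments="0 0 0 0 0 0;0 0 0 0 0 0;0 0 0 0 0 0;0 0 0 0 0 0;0 0 0 0 0 0")

```text
t: 6.05
tool_pos: [0.6187, 0.2139, 0.2385]
tool_rot: [-3.133, -0.228, -0.007]
contact_force: [4.7, 1.2, 0.1]
opening: 0.0079
```

```bash
python3 -c "
from h import *
from station import ctrl
S=ctrl.get_image('side')
plan([.6167,.2138,.236],.145)
crop(S,190,120,290,220,7,'pics/g3.png');
"
```

```text
t 6.1 q [ 0.219  0.115  1.535 -0.     1.487  0.074] F [6.063 1.832 0.169] open 0.0078
shift units [-0.08  -0.006  0.1  ] turn units [-0.002 -0.045  0.001]
shift units after turn [-0.08  -0.006  0.1  ]
```

View pics/g3.png

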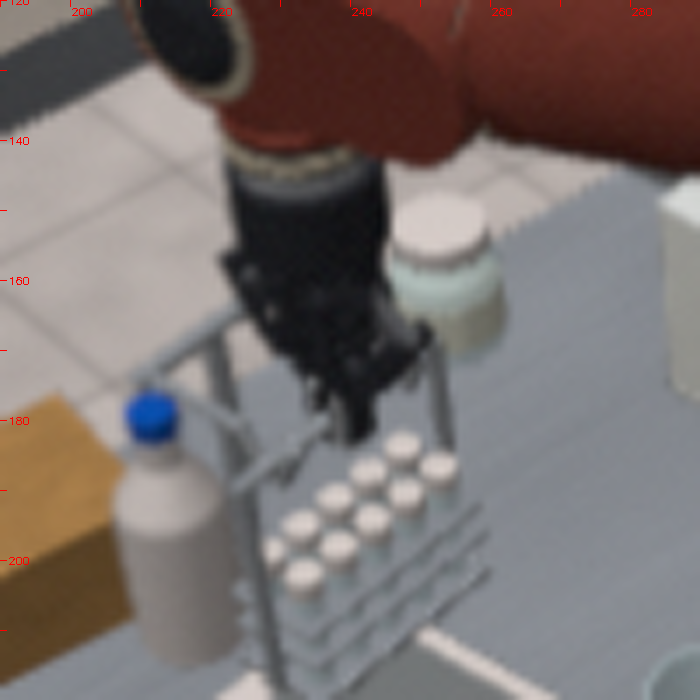

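Call:
step_arm(increments="0 0 -0.1 0 0 0;0 0 -0.2 0 0 0;0 0 -0.2 0 0 0;0 0 -0.2 0 0 0;0 0 -0.2 0 0 0;0 0 -0.2 0 0 0;0 0 -0.2 0 0 0;0 0 -0.15 0 0 0;0 0 0 0 0 0;0 0 0 0 0 0")

```text
t: 6.93
tool_pos: [0.6173, 0.2138, 0.2743]
tool_rot: [-3.133, -0.228, -0.001]
contact_force: [-0.9, 1.0, -3.9]
opening: 0.0073
```

```bash
python3 -c "
from h import *
from station import ctrl
S=ctrl.get_image('side')
plan([.6167,.2138,.271],.145)
crop(S,190,120,290,220,7,'pics/g4.png');
"
```

```text
t 6.98 q [ 0.219  0.097  1.496 -0.     1.549  0.074] F [-0.469  0.45  -4.368] open 0.0077
shift units [-0.017 -0.007  0.109] turn units [ 0.001  0.002 -0.   ]
shift units after turn [-0.017 -0.007  0.109]
```

View pics/g4.png

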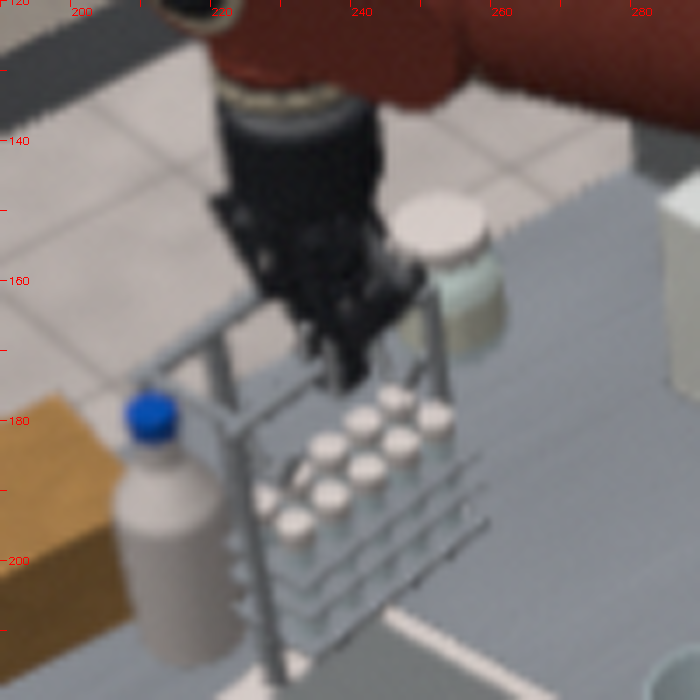

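Call:
step_arm(increments="-0.1 0 0 0 0 0;-0.2 0 0 0 0 0;-0.3 0 0 0 0 0;-0.4 0 0 0 0 0;-0.4 0 0 0 0 0;-0.4 0 0 0 0 0;-0.4 0 0 0 0 0;-0.4 0 0 0 0 0;-0.3 0 0 0 0 0;-0.2 0 -0.1 0 0 0;-0.1 0 -0.2 0 0 0;0 0 -0.3 0 0 0")

```text
t: 7.98
tool_pos: [0.5374, 0.2021, 0.2888]
tool_rot: [3.133, 0.228, -0.001]
contact_force: [0.6, -0.2, -3.3]
opening: 0.0082
```

Call:
step_arm(increments="0 0 -0.4 0 0 0;0 0 -0.4 0 0 0;0 0 -0.4 0 0 0;0 0 -0.25 0 0 0;0 0 -0.1 0 0 0")

```text
t: 8.4
tool_pos: [0.539, 0.2023, 0.33]
tool_rot: [-3.133, -0.227, -0.005]
contact_force: [0.1, -0.3, -3.6]
opening: 0.0079
```

```bash
python3 -c "
from h import *
from station import ctrl
S=ctrl.get_image('side')
p=[.5990,-.2345,.1027];Rm,t=T2(p);a=Rm@[.025-.085,0,0]+t
print(a)
plan([a[0],a[1],.33],.1027)
crop(S,180,90,340,240,5,'pics/g5.png');
"
```

```text
[ 0.53931614 -0.24065117  0.        ]
t 8.45 q [ 0.23  -0.106  1.607  0.     1.638  0.085] F [-0.301  0.777 -4.286] open 0.0078
shift units [-2.539 17.536 -0.026] turn units [-0.003 -0.028  0.422]
shift units after turn [-1.797 17.627 -0.015]
```

View pics/g5.png

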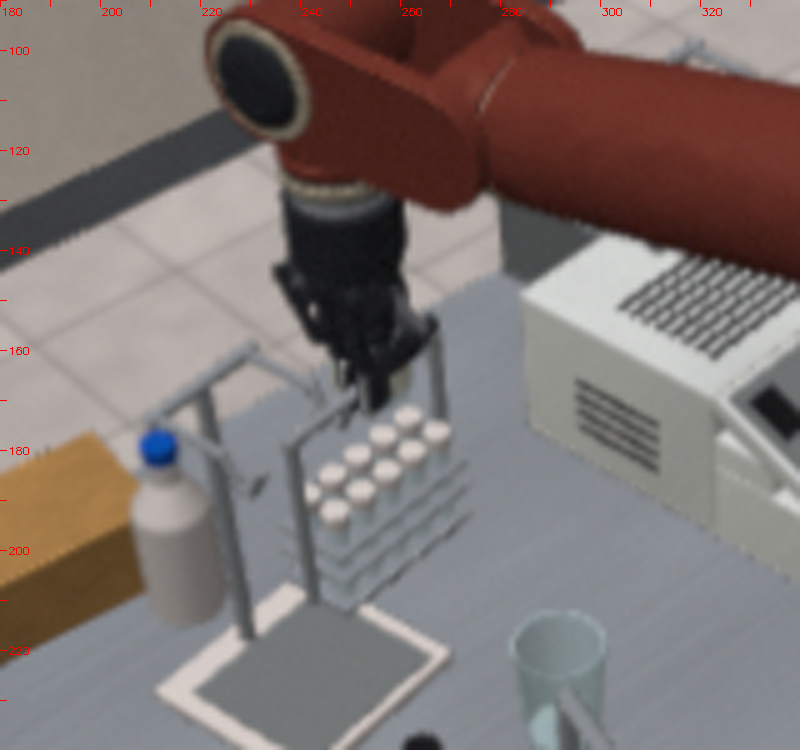

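Call:
step_arm(increments="0 0.2 0 0 0 0.14;-0.07 0.5 0 0 0 0.14;-0.1 0.8 0 0 0 0.14;-0.1 1 0 0 0 0;-0.1 1 0 0 0 0;-0.1 1 0 0 0 0;-0.1 1 0 0 0 0;-0.1 1 0 0 0 0;-0.1 1 0 0 0 0;-0.1 1 0 0 0 0;-0.1 1 0 0 0 0;-0.1 1 0 0 0 0")

```text
t: 9.45
tool_pos: [0.5383, -0.0639, 0.3266]
tool_rot: [3.137, 0.159, -0.003]
contact_force: [0.3, 0.8, -3.2]
opening: 0.0074
```

Call:
step_arm(increments="-0.1 1 0 0 0 0;-0.1 1 0 0 0 0;-0.1 1 0 0 0 0;-0.1 1 0 0 0 0;-0.1 1 0 0 0 0;-0.1 0.8 0 0 0 0;-0.05 0.6 0 0 0 0;0 0.4 0 0 0 0;0 0.2 0 0 0 0;0 0.1 0 0 0 0;0 0 0 0 0 0")

```text
t: 10.37
tool_pos: [0.5414, -0.2398, 0.3274]
tool_rot: [-3.137, -0.162, 0.0]
contact_force: [-0.2, -0.3, -3.5]
opening: 0.0078
```

```bash
python3 -c "
from h import *
from station import ctrl
S=ctrl.get_image('side');T=ctrl.get_image('top');pickle.dump({'side':S,'top':T},open('im2.pkl','wb'))
p=[.5990,-.2345,.1027];Rm,t=T2(p);a=Rm@[.025-.085,0,0]+t
plan([a[0],a[1],.33],.1027)
crop(S,260,50,420,190,5,'pics/h1.png');
crop(T,330,60,450,220,5,'pics/h2.png');
"
```

```text
t 10.47 q [-0.542 -0.064  1.571  0.     1.635 -0.646] F [-0.439  0.485 -3.765] open 0.0078
shift units [-0.094  0.054 -0.095] turn units [-0.005 -0.001  0.013]
shift units after turn [-0.094  0.054 -0.095]
```

View pics/h1.png

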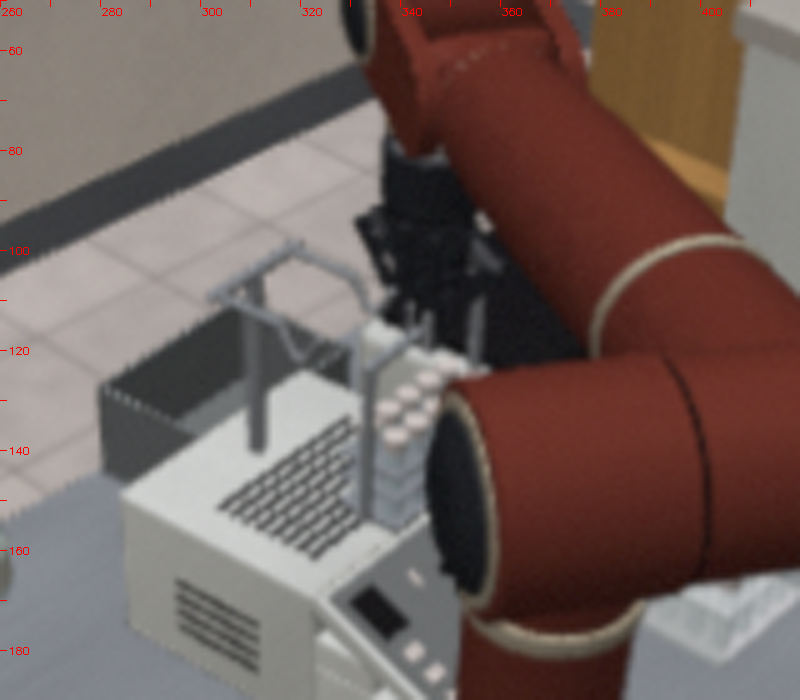

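View pics/h2.png

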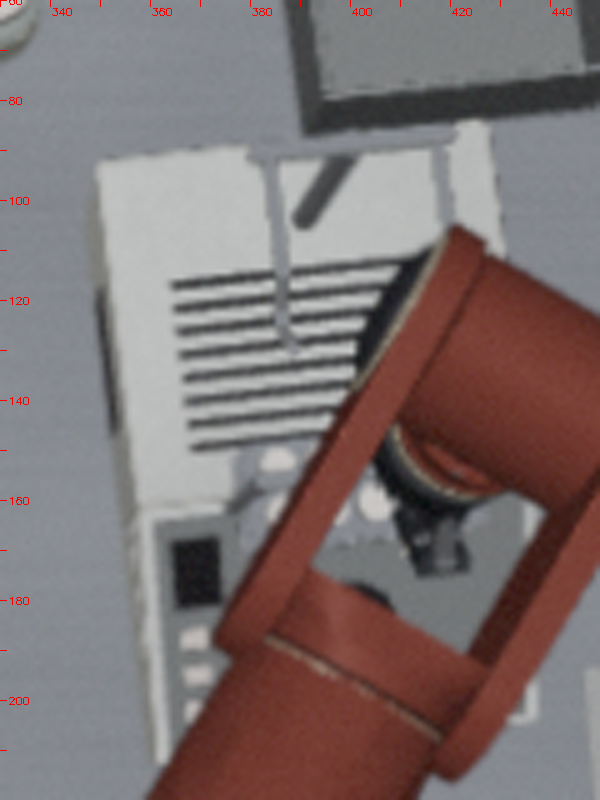

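```bash
python3 -c "
from h import *
np.set_printoptions(precision=4,suppress=True)
d=pickle.load(open('im2.pkl','rb'));S,T=d['side'],d['top']
d0=pickle.load(open('im0.pkl','rb'))
crop(S,300,90,350,140,14,'pics/i1.png');crop(d0['top'],370,75,430,140,12,'pics/i2.png')
p=[.5990,-.2345,.1027];Rm,t=T2(p)
for P in [(.005,.045,.33),(.025,.045,.301),(.043,.045,.328),(.11,.045,.328),(.005,-.045,.33),(.11,-.045,.328)]:
  w=Rm@P+t;print(P,w,proj(S,w),proj(T,w))
"
```

```text
(0.005, 0.045, 0.33) [ 0.5994 -0.1892  0.33  ] [[323.9593 116.9737]] [[388.3578 130.8319]]
(0.025, 0.045, 0.301) [ 0.6193 -0.1872  0.301 ] [[319.9072 121.4596]] [[385.81   125.2691]]
(0.043, 0.045, 0.328) [ 0.6372 -0.1853  0.328 ] [[316.3158 113.9134]] [[386.3259 116.6062]]
(0.11, 0.045, 0.328) [ 0.7038 -0.1785  0.328 ] [[303.2313 107.9279]] [[382.9153  91.5054]]
(0.005, -0.045, 0.33) [ 0.6086 -0.2788  0.33  ] [[338.5506 107.2275]] [[422.4697 126.845 ]]
(0.11, -0.045, 0.328) [ 0.713 -0.268  0.328] [[317.9934  98.6948]] [[416.7699  87.679 ]]
```

View pics/i1.png

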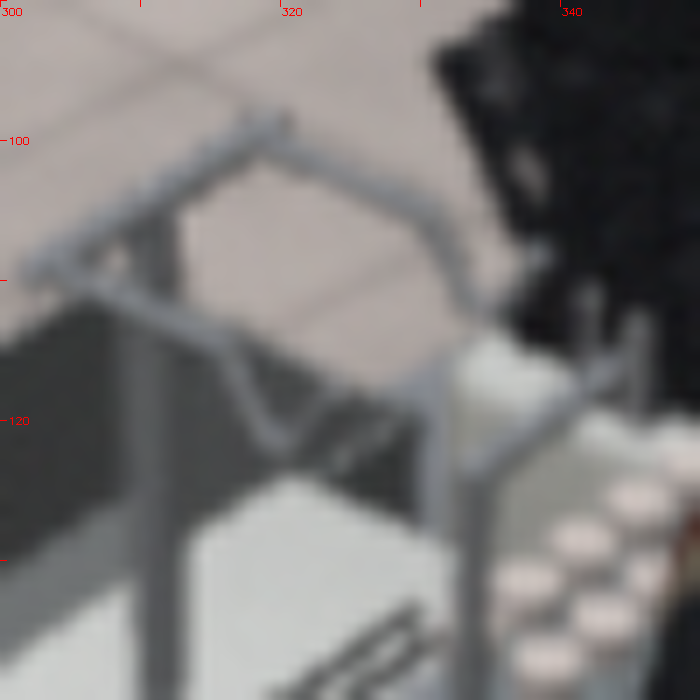

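View pics/i2.png

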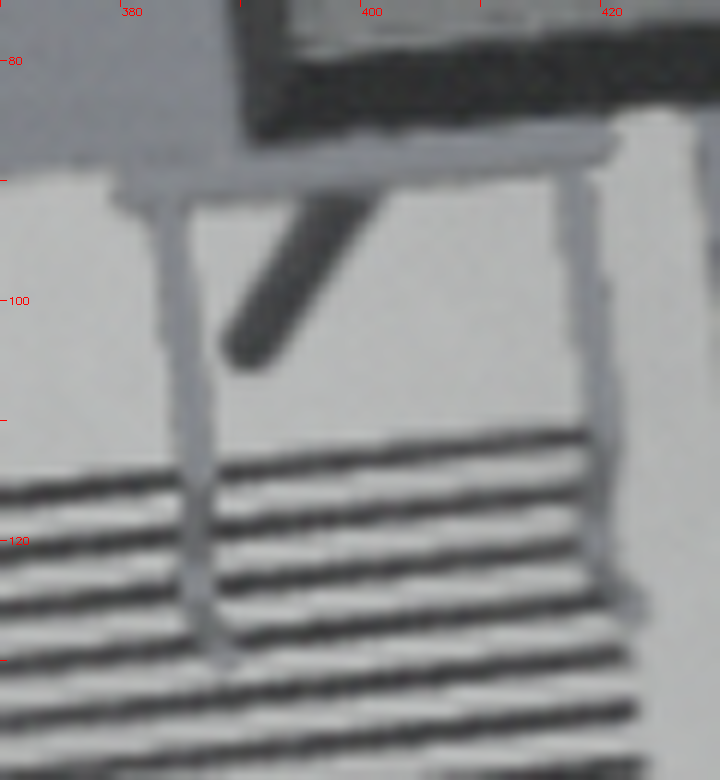

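```bash
python3 -c "
from h import *
np.set_printoptions(precision=4,suppress=True)
d=pickle.load(open('im2.pkl','rb'));S,T=d['side'],d['top']
print(proj(S,[[.5344,-.1722,.344],[.5484,-.3074,.344]]),proj(T,[[.5344,-.1722,.344],[.5484,-.3074,.344]]))
p=[.6005,-.2345,.1027];Rm,t=T2(p);a=Rm@[.025,0,0]+t;print(a)
plan([a[0],a[1],.3285],.1027)
g=bsk([.5414,-.2398],.1027,.344)
overlay(S,g,300,90,370,170,8,'pics/j1.png')
"
```

```text
[[333.1046 122.5407]
 [355.0371 107.3696]] [[383.2157 155.2264]
 [435.4453 148.9792]]
[ 0.6254 -0.2319  0.    ]
t 10.47 q [-0.542 -0.064  1.571  0.     1.635 -0.646] F [-0.439  0.485 -3.765] open 0.0078
shift units [ 3.365  0.065 -0.035] turn units [-0.005 -0.001  0.013]
shift units after turn [ 3.366  0.06  -0.035]
```

View pics/j1.png

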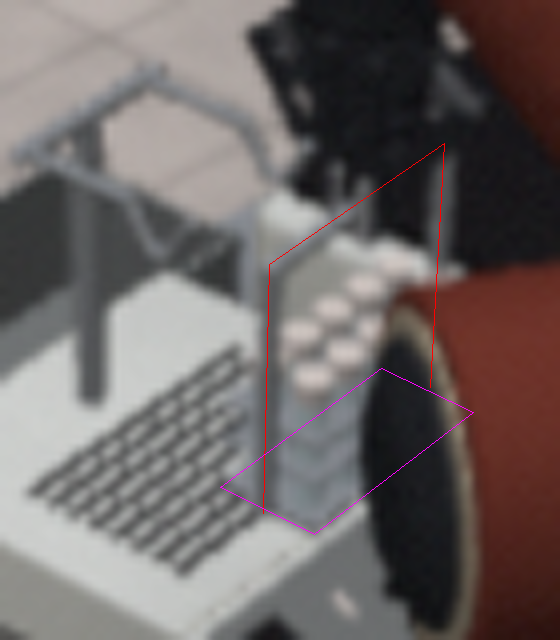

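Call:
step_arm(increments="0 0.03 -0.18 0 0 0;0.1 0.03 0 0 0 0;0.2 0 0 0 0 0;0.3 0 0 0 0 0;0.4 0 0 0 0 0;0.4 0 0 0 0 0;0.4 0 0 0 0 0;0.4 0 0 0 0 0;0.4 0 0 0 0 0;0.35 0 0 0 0 0;0.25 0 0 0 0 0;0.15 0 0 0 0 0")

```text
t: 11.47
tool_pos: [0.6258, -0.2326, 0.3318]
tool_rot: [-3.137, -0.162, 0.0]
contact_force: [-0.4, -0.1, -3.6]
opening: 0.0077
```

Call:
step_arm(increments="0 0 0 0 0 0;0 0 0 0 0 0")

```text
t: 11.63
tool_pos: [0.6248, -0.2328, 0.332]
tool_rot: [-3.137, -0.162, 0.001]
contact_force: [0.3, -1.1, -3.7]
opening: 0.0077
```

```bash
python3 -c "
from h import *
from station import ctrl
S=ctrl.get_image('side');T=ctrl.get_image('top');pickle.dump({'side':S,'top':T},open('im3.pkl','wb'))
plan([.6254,-.2319,.297],.1027)
crop(S,280,60,370,170,7,'pics/k1.png');
crop(T,340,70,450,190,6,'pics/k2.png');
"
```

```text
t 11.73 q [-0.468  0.111  1.386 -0.     1.645 -0.571] F [ 0.155 -0.009 -3.475] open 0.0076
shift units [ 0.039 -0.036  1.407] turn units [0.001 0.002 0.   ]
shift units after turn [ 0.039 -0.036  1.407]
```

View pics/k1.png

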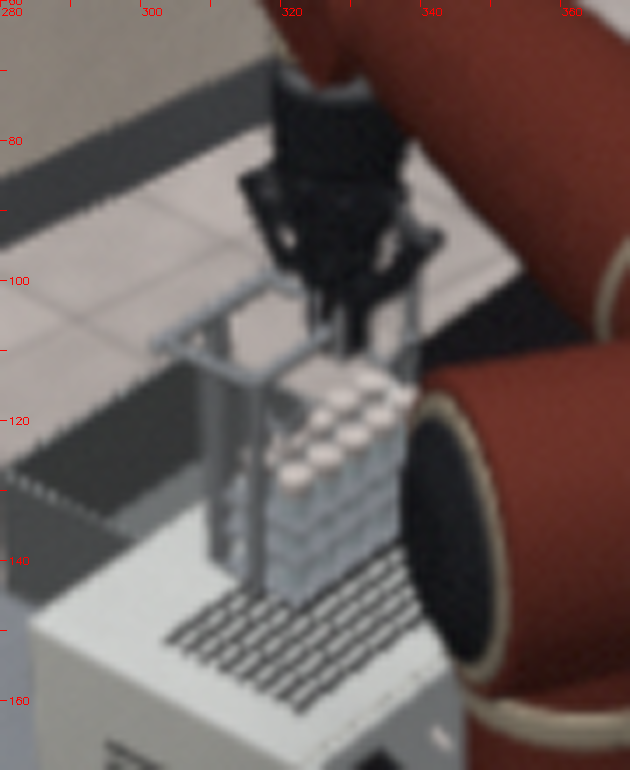

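View pics/k2.png

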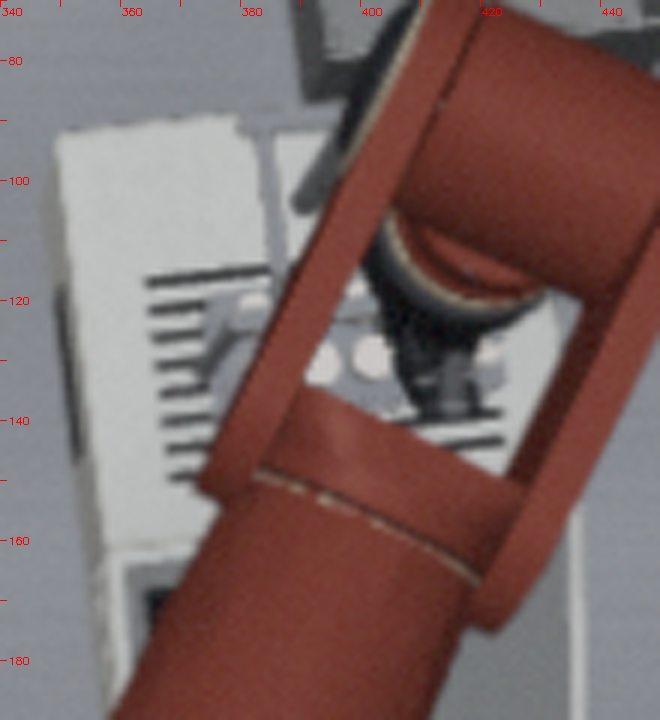

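Call:
step_arm(increments="0 -0.03 0.1 0 0 0;0 0 0.2 0 0 0;0 0 0.2 0 0 0;0 0 0.2 0 0 0;0 0 0.2 0 0 0;0 0 0.15 0 0 0;0 0 0.1 0 0 0;0 0 0.05 0 0 0;0 0 0 0 0 0")

```text
t: 12.48
tool_pos: [0.6247, -0.232, 0.3016]
tool_rot: [-3.137, -0.162, 0.001]
contact_force: [-0.2, 0.2, -4.4]
opening: 0.0083
```

Call:
step_arm(increments="0 0 0.06 0 0 0;0 0 0.06 0 0 0;0 0 0.06 0 0 0;0 0 0 0 0 0")

```text
t: 12.82
tool_pos: [0.6255, -0.2321, 0.2985]
tool_rot: [3.137, 0.162, 0.004]
contact_force: [2.7, 0.5, -2.2]
opening: 0.0077
```

```bash
python3 -c "
from h import *
from station import ctrl
S=ctrl.get_image('side')
plan([.6254,-.2319,.297],.1027)
crop(S,290,80,350,160,9,'pics/l1.png');
"
```

```text
t 12.87 q [-0.467  0.119  1.432  0.001  1.588 -0.57 ] F [ 1.885 -0.366 -1.279] open 0.0079
shift units [-0.003 -0.006  0.058] turn units [ 0.007 -0.025  0.004]
shift units after turn [-0.003 -0.006  0.058]
```

View pics/l1.png

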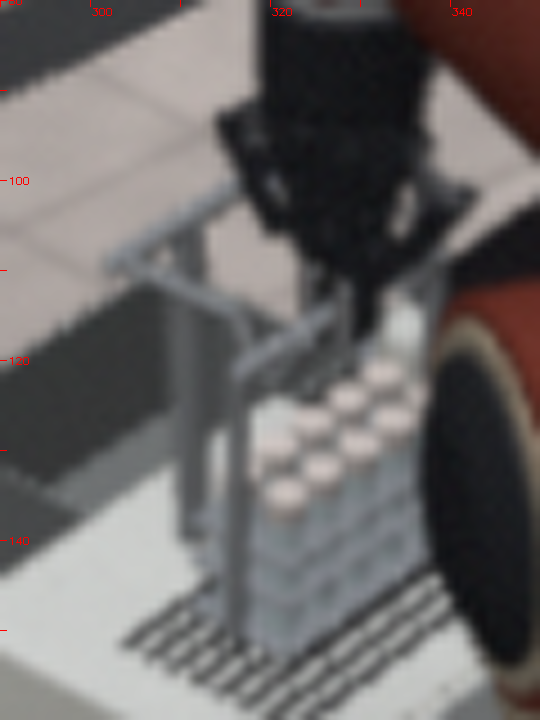

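Call:
step_arm(increments="0.06 0 0.05 0 0 0;0.04 0 0.05 0 0 0;0 0 0.05 0 0 0;0 0 0 0 0 0")

```text
t: 13.2
tool_pos: [0.6279, -0.2317, 0.2941]
tool_rot: [3.137, 0.162, 0.003]
contact_force: [4.3, 0.0, -1.4]
opening: 0.0077
```

Call:
step_arm(increments="0.08 0 0 0 0 0;0.06 0 0.03 0 0 0;0 0 0.03 0 0 0;0 0 0 0 0 0")

```text
t: 13.53
tool_pos: [0.63, -0.2316, 0.2932]
tool_rot: [3.137, 0.161, -0.003]
contact_force: [-5.3, 0.2, 2.7]
opening: 0.008
```

Call:
step_arm(increments="-0.05 0 0 0 0 0;0 0 0 0 0 0")

```text
t: 13.7
tool_pos: [0.6299, -0.2316, 0.2932]
tool_rot: [3.137, 0.162, 0.003]
contact_force: [-0.6, -1.0, 3.3]
opening: 0.0079
```

Call:
step_arm(increments="0 0 0 0 0 0;0 0 0 0 0 0;0 0 0 0 0 0;0 0 0 0 0 0;0 0 0 0 0 0;0 0 0 0 0 0;0 0 0 0 0 0", fingers=1)

```text
t: 14.28
tool_pos: [0.6295, -0.2316, 0.2922]
tool_rot: [-3.137, -0.162, 0.0]
contact_force: [-0.5, -0.3, -0.2]
opening: 0.0853
```

```bash
python3 -c "
from h import *
from station import ctrl
S=ctrl.get_image('side');T=ctrl.get_image('top')
plan([.629,-.2319,.40],.1027)
crop(S,290,80,350,160,9,'pics/m1.png');
crop(T,340,70,450,190,6,'pics/m2.png');
"
```

```text
t 14.38 q [-0.463  0.131  1.429  0.     1.582 -0.566] F [0.647 0.313 0.325] open 0.0855
shift units [-0.021  0.011 -4.309] turn units [-0.     0.     0.003]
shift units after turn [-0.021  0.012 -4.309]
```

View pics/m1.png

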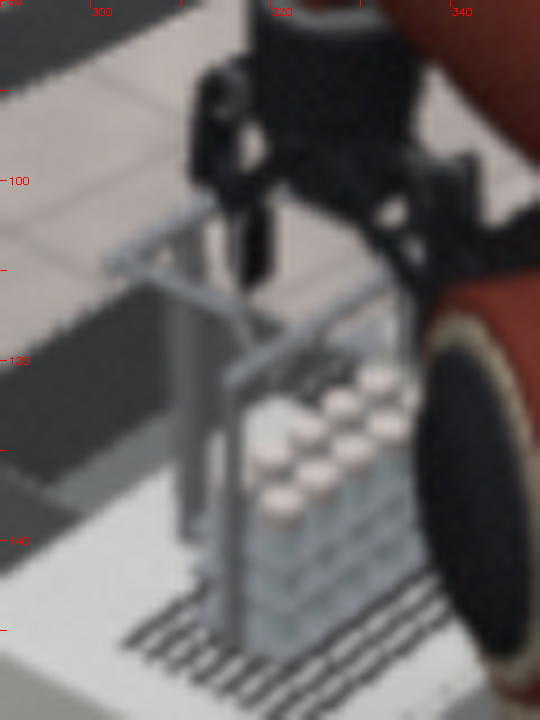

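View pics/m2.png

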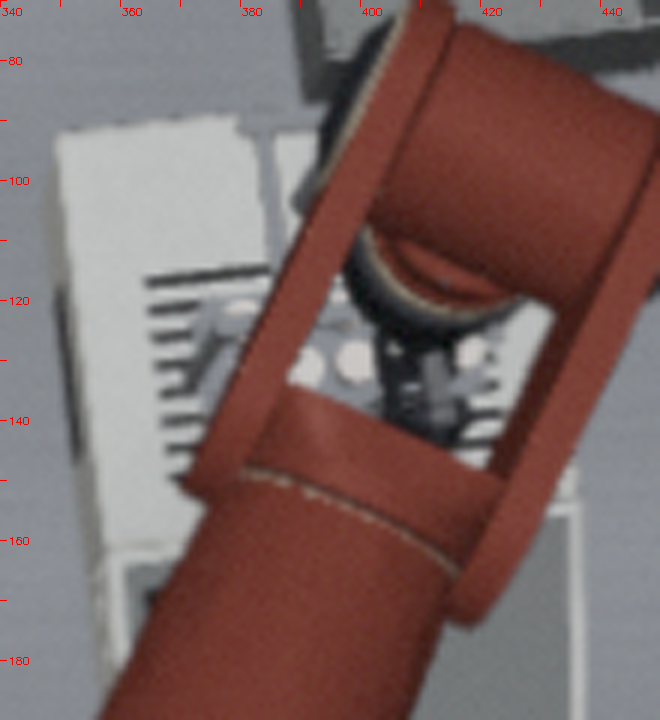

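Call:
step_arm(increments="0 0 -0.3 0 0 0;0 0 -0.5 0 0 0;0 0 -0.5 0 0 0;0 0 -0.6 0 0 0;0 0 -0.6 0 0 0;0 0 -0.6 0 0 0;0 0 -0.6 0 0 0;0 0 -0.6 0 0 0;-0.5 0 0 0 0 0;-1 0 0 0 0 0;-1 0 0 0 0 0;-1 0 0 0 0 0")

```text
t: 15.38
tool_pos: [0.5417, -0.2406, 0.4008]
tool_rot: [3.137, 0.163, 0.0]
contact_force: [-0.2, 0.1, 0.5]
opening: 0.085
```

Call:
step_arm(increments="-1 0 0 0 0 0;-1 0 0 0 0 0;-1 0 0 0 0 0;-1 0 0 0 0 0;-0.5 0.5 0 0 0 0;0 1 0 0 0 0;0 1 0 0 0 0;0 1 0 0 0 0;0 1 0 0 0 0;0 0.5 0 0 0 0")

```text
t: 16.22
tool_pos: [0.4432, -0.3787, 0.4002]
tool_rot: [3.137, 0.159, -0.0]
contact_force: [0.3, 0.2, -0.4]
opening: 0.0854
```

```bash
python3 -c "
from h import *
from station import ctrl
S=ctrl.get_image('side');T=ctrl.get_image('top');pickle.dump({'side':S,'top':T},open('im4.pkl','wb'))
plan([.629,-.2319,.40],.1027)
crop(S,290,80,370,180,7,'pics/n1.png');
crop(T,340,70,440,215,5,'pics/n2.png');
"
```

```text
t 16.32 q [-0.834 -0.092  1.48  -0.     1.754 -0.935] F [ 0.416  0.494 -0.715] open 0.0856
shift units [ 7.982 -5.058 -0.015] turn units [-0.01   0.007 -0.017]
shift units after turn [ 7.991 -5.044 -0.014]
```

View pics/n1.png

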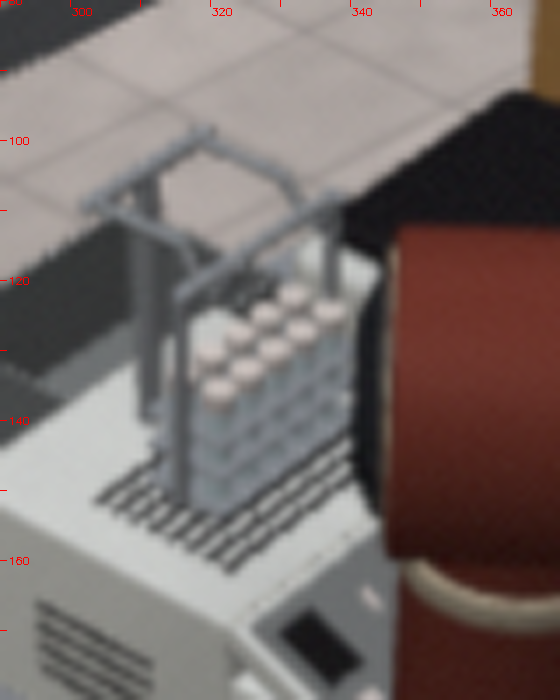

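View pics/n2.png

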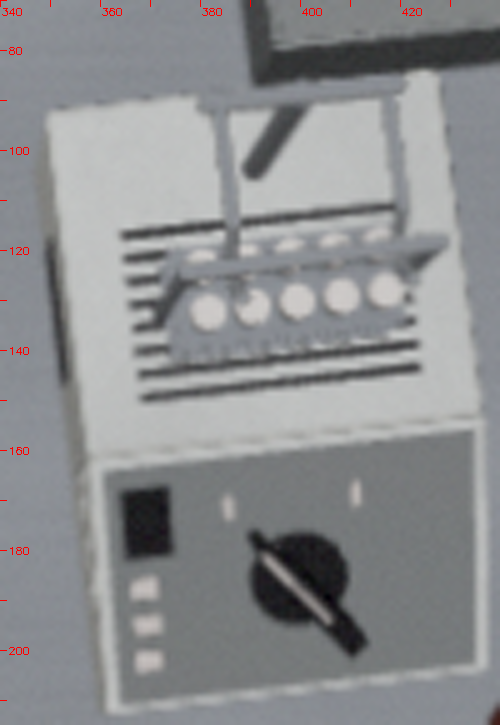

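```bash
cat >> h.py <<'E'
TH=np.radians(25)
U=np.array([np.cos(TH),0,np.sin(TH)]);V=np.array([0,1.,0]);N=np.array([-np.sin(TH),0,np.cos(TH)])
def hpt(p,out,along=0,across=0,ang=.698):
    Rm,t=T2(p);dr=np.cos(ang)*U+np.sin(ang)*V;yy=np.cross(N,dr)
    return Rm@(np.array([-.13,0,.115])+out*N+along*dr+across*yy)+t
E
python3 -c "
from h import *
np.set_printoptions(precision=4,suppress=True)
d=pickle.load(open('im4.pkl','rb'));S,T=d['side'],d['top']
d1=pickle.load(open('im1.pkl','rb'));S1=d1['side']
for p in ([.599,-.2345,.1027],[.6025,-.2345,.1027]):
  print('disc',proj(T,hpt(p,.019)),proj(S,hpt(p,.019)),'tail55',proj(T,hpt(p,.055,-.043)),'nose',[proj(T,hpt(p,o,.047)) for o in(.055,.03,.02)],'nose side',[proj(S,hpt(p,o,.047)) for o in(.055,.03,.02)])
  print(proj(T,hpt(p,.055,.03)),proj(T,hpt(p,.055,-.03)),proj(T,hpt(p,0,.061)),proj(T,hpt(p,0,.061,0,-.698)))
print(onz(T,[[373.9,124.5],[429.1,117.5]],.31))
crop(S1,335,145,375,185,16,'pics/o1.png');crop(T,380,160,420,205,14,'pics/o2.png')
"
```

```text
disc [[399.8455 187.2031]] [[358.4742 166.7399]] tail55 [[412.0229 200.8653]] nose [array([[391.5686, 181.6856]]), array([[389.9586, 178.6012]]), array([[389.3292, 177.396 ]])] nose side [array([[350.9822, 159.2101]]), array([[348.5767, 162.641 ]]), array([[347.629 , 163.9925]])]
[[395.5053 185.3708]] [[409.1273 198.1452]] [[384.9309 172.0659]] [[410.7104 168.9463]]
disc [[399.8162 186.038 ]] [[357.8236 166.3405]] tail55 [[411.994  199.6833]] nose [array([[391.5384, 180.48  ]]), array([[389.9288, 177.416 ]]), array([[389.2995, 176.2188]])] nose side [array([[350.3242, 158.8095]]), array([[347.9282, 162.2413]]), array([[346.9843, 163.5933]])]
[[395.4753 184.1696]] [[409.0981 196.9597]] [[384.9015 170.9012]] [[410.6778 167.7844]]
[[ 0.6202 -0.1545  0.31  ]
 [ 0.6369 -0.3019  0.31  ]]
```

View pics/o1.png

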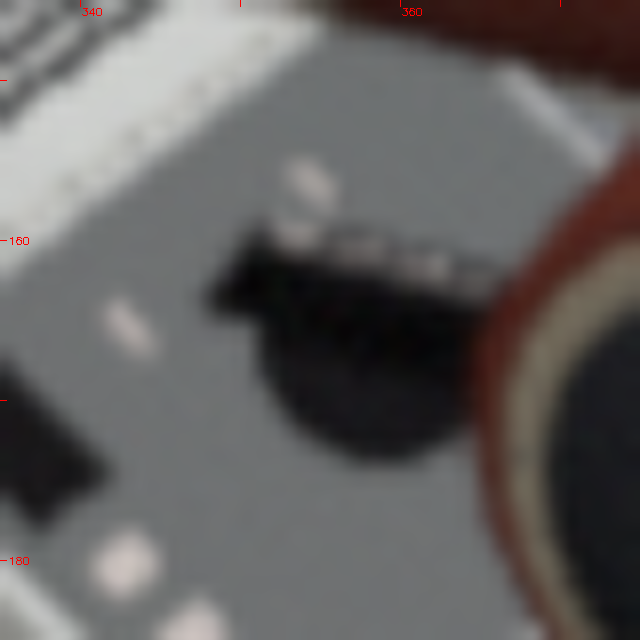

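View pics/o2.png

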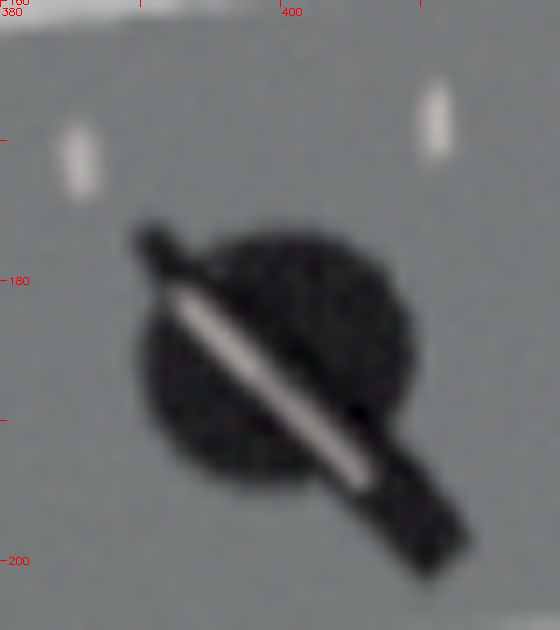

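```bash
cat >> h.py <<'E'
PD=[.603,-.2345,.1027]
def hR(ang=.698,p=PD):
    Rm,_=T2(p);dr=np.cos(ang)*U+np.sin(ang)*V
    z=-N;x=-np.cross(N,dr);y=np.cross(z,x)
    return Rm@np.c_[x,y,z]
E
python3 -c "
from h import *
Rt=hR();print(Rt)
plan(hpt(PD,.124),Rt=Rt);print(hpt(PD,.124),hpt(PD,.024))"
```

```text
[[ 0.65794614 -0.62480227  0.42039148]
 [-0.70237758 -0.71048472  0.04332664]
 [ 0.27161114 -0.32378015 -0.90630779]]
t 16.32 q [-0.834 -0.092  1.48  -0.     1.754 -0.935] F [ 0.416  0.494 -0.715] open 0.0856
shift units [-0.354 -5.04   6.895] turn units [1.901 4.09  8.566]
shift units after turn [-5.942 -0.77   6.097]
[ 0.422 -0.253  0.227] [ 0.464 -0.249  0.137]
```

Call:
step_arm(increments="0 0 0 0.19 0.41 0.857;0 0 0 0.19 0.41 0.857;0 0 0 0.19 0.41 0.857;0 0 0 0.19 0.41 0.857;0 0 0 0.19 0.41 0.857;0 0 0 0.19 0.41 0.857;0 0 0 0.19 0.41 0.857;0 0 0 0.19 0.41 0.857;0 0 0 0.19 0.41 0.857;0 0 0 0.19 0.4 0.857")

```text
t: 17.15
tool_pos: [0.4436, -0.3751, 0.4007]
tool_rot: [-2.67, 1.084, -0.569]
contact_force: [-0.8, 0.7, -0.6]
opening: 0.0853
```

```bash
python3 -c "
from h import *
plan(hpt(PD,.124),Rt=hR())"
```

```text
t 17.15 q [-1.019 -0.278  1.684  0.394  1.537 -0.222] F [-0.819  0.657 -0.576] open 0.0853
shift units [-5.903 -0.649  6.112] turn units [-0.025 -0.022 -0.01 ]
shift units after turn [-5.889 -0.67   6.123]
```

Call:
step_arm(increments="-0.59 -0.06 0.6 0 0 0;-0.59 -0.06 0.6 0 0 0;-0.59 -0.06 0.6 0 0 0;-0.59 -0.07 0.6 0 0 0;-0.59 -0.07 0.6 0 0 0;-0.59 -0.07 0.6 0 0 0;-0.59 -0.07 0.6 0 0 0;-0.59 -0.07 0.6 0 0 0;-0.59 -0.07 0.6 0 0 0;-0.58 -0.07 0.6 0 0 0;0 0 0 0 0 0")

```text
t: 18.07
tool_pos: [0.4186, -0.2507, 0.2251]
tool_rot: [-2.672, 1.077, -0.556]
contact_force: [-0.6, 1.0, -1.3]
opening: 0.0857
```

```bash
python3 -c "
from h import *
from station import ctrl
S=ctrl.get_image('side');T=ctrl.get_image('top')
plan(hpt(PD,.024),Rt=hR())
crop(S,280,60,440,200,5,'pics/q1.png');crop(T,340,100,450,230,6,'pics/q2.png')"
```

```text
t 18.17 q [-0.907 -0.51   2.133  0.383  1.295 -0.204] F [-0.121  0.158  0.899] open 0.0859
shift units [-0.008 -0.02   4.105] turn units [-0.014 -0.003  0.033]
shift units after turn [-0.006 -0.026  4.105]
```

View pics/q1.png

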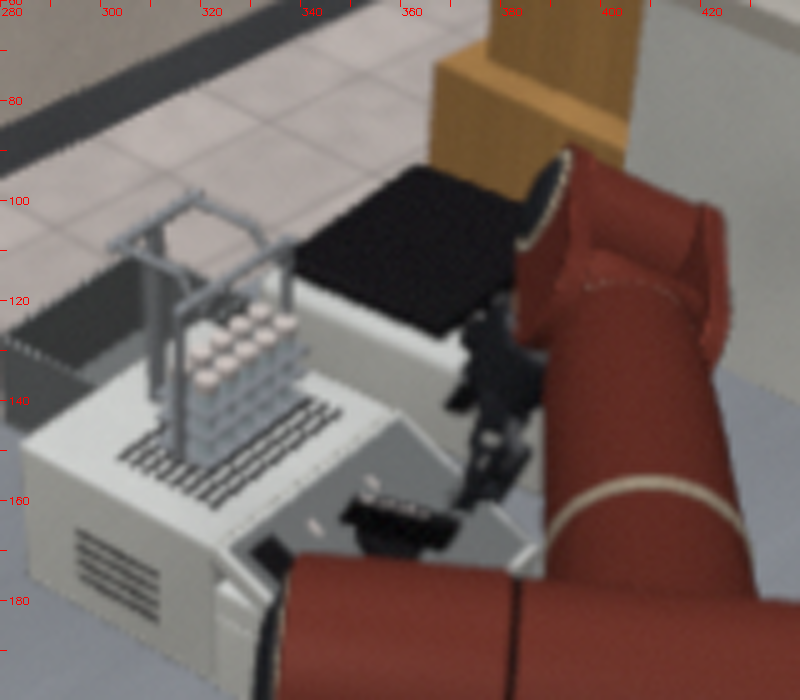

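View pics/q2.png

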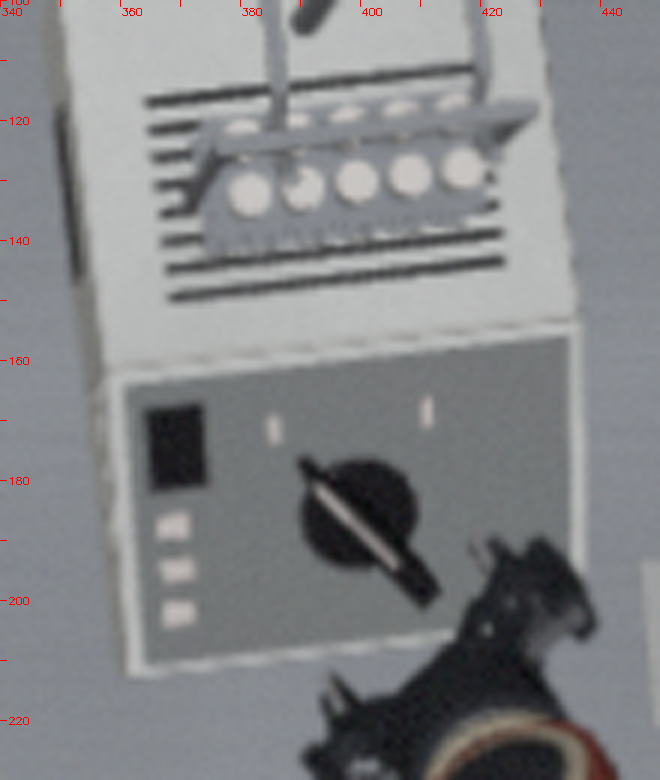

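Call:
step_arm(increments="0 0 0.5 0 0 0;0 0 0.6 0 0 0;0 0 0.6 0 0 0;0 0 0.6 0 0 0;0 0 0.6 0 0 0;0 0 0.5 0 0 0;0 0 0.3 0 0 0;0 0 0.2 0 0 0;0 0 0.1 0 0 0;0 0 0 0 0 0")

```text
t: 19.0
tool_pos: [0.4625, -0.2508, 0.1392]
tool_rot: [-2.673, 1.08, -0.567]
contact_force: [0.1, 0.2, 0.9]
opening: 0.0853
```

```bash
python3 -c "
from h import *
from station import ctrl
S=ctrl.get_image('side');T=ctrl.get_image('top')
plan(hpt(PD,.024),Rt=hR())
crop(S,300,120,400,200,8,'pics/r1.png');crop(T,370,145,450,225,8,'pics/r2.png')"
```

```text
t 19.1 q [-0.824 -0.33   2.16   0.396  1.071 -0.205] F [-0.206 -0.776  1.329] open 0.0854
shift units [-0.058 -0.05   0.126] turn units [-0.008 -0.018  0.023]
shift units after turn [-0.057 -0.05   0.126]
```

View pics/r1.png

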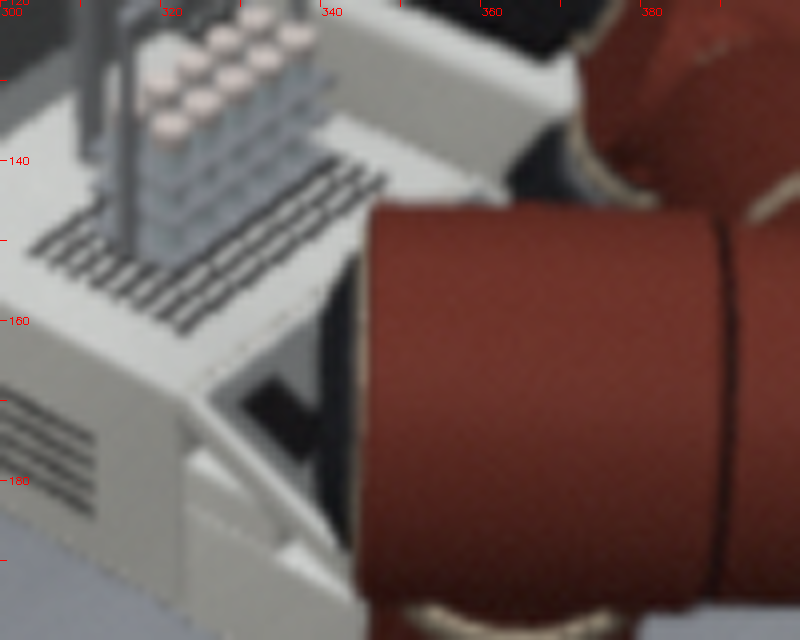

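View pics/r2.png

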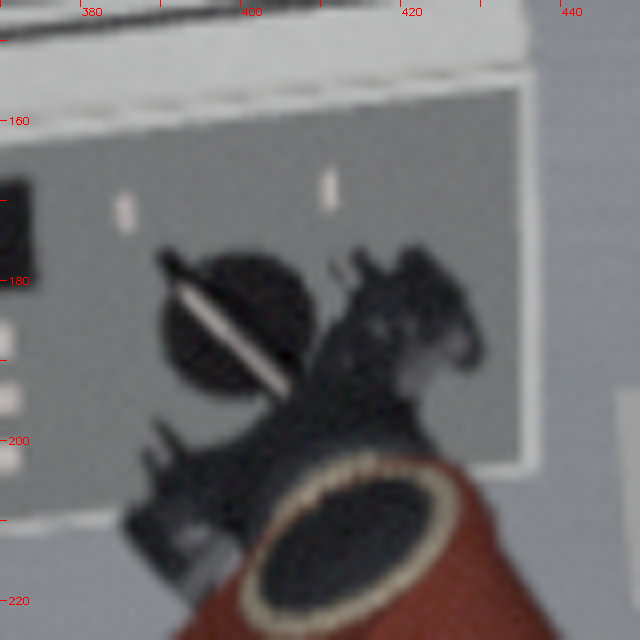

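```bash
python3 -c "
from h import *
from station import ctrl
T=ctrl.get_image('top')
o=ctrl.get_obs();Rc=R.from_rotvec(o['tool_rot']).as_matrix()
print(proj(T,hpt(PD,.038)),proj(T,hpt(PD,.055)))
for s in(-.0427,.0427):print(proj(T,o['tool_pos']+Rc@[s,0,-.013]))
"
```

```text
[[401.12922052 188.25535945]] [[402.33538291 190.4393637 ]]
[[391.49109576 198.28017883]]
[[412.46473575 178.55957692]]
```

Call:
step_arm(increments="-0.05 -0.05 0.12 0 0 0;0 0 0 0 0 0;0 0 0 0 0 0;0 0 0 0 0 0;0 0 0 0 0 0;0 0 0 0 0 0;0 0 0 0 0 0;0 0 0 0 0 0;0 0 0 0 0 0", fingers=-1, newtons=60)

```text
t: 19.9
tool_pos: [0.4638, -0.2491, 0.1366]
tool_rot: [-2.673, 1.081, -0.569]
contact_force: [2.8, -1.6, -0.7]
opening: 0.0128
```

```bash
python3 -c "
from h import *
plan(hpt(PD,.024),Rt=hR())"
```

```text
t 19.9 q [-0.819 -0.327  2.163  0.396  1.063 -0.202] F [ 2.814 -1.599 -0.668] open 0.0128
shift units [-0.012 -0.004 -0.008] turn units [-0.007 -0.026  0.019]
shift units after turn [-0.012 -0.004 -0.008]
```

Call:
step_arm(increments="0 0 0.1 0 0 0;0 0 0.1 0 0 0;0 0 0.1 0 0 0;0 0 0.06 0 0 0;0 0 0 0 0 0;0 0 0 0 0 0")

```text
t: 20.4
tool_pos: [0.4675, -0.2488, 0.1288]
tool_rot: [-2.674, 1.08, -0.568]
contact_force: [-3.2, -1.4, 6.7]
opening: 0.013
```

```bash
python3 -c "
from h import *
from station import ctrl
plan(hpt(PD,.024),Rt=hR())
o=ctrl.get_obs();print('tool F',R.from_rotvec(o['tool_rot']).inv().apply(o['contact_force']))"
```

```text
t 20.4 q [-0.812 -0.308  2.162  0.398  1.044 -0.204] F [-3.152 -1.395  6.698] open 0.013
shift units [-0.013 -0.003 -0.354] turn units [-0.004 -0.017  0.026]
shift units after turn [-0.013 -0.003 -0.354]
tool F [ 0.736  0.791 -7.455]
```

Call:
step_arm(increments="0 0 0.06 0 0 0;0 0 0.06 0 0 0;0 0 0 0 0 0;0 0 0 0 0 0")

```text
t: 20.73
tool_pos: [0.468, -0.2489, 0.1282]
tool_rot: [-2.676, 1.077, -0.565]
contact_force: [-19.5, 3.0, 22.2]
opening: 0.0133
```

```bash
python3 -c "
from h import *
from station import ctrl
plan(hpt(PD,.024),Rt=hR())
o=ctrl.get_obs();print('tool F',R.from_rotvec(o['tool_rot']).inv().apply(o['contact_force']))"
```

```text
t 20.73 q [-0.81  -0.304  2.159  0.396  1.044 -0.204] F [-19.534   2.986  22.157] open 0.0133
shift units [-0.026 -0.001 -0.384] turn units [0.008 0.005 0.047]
shift units after turn [-0.026 -0.001 -0.385]
tool F [ -8.96    2.89  -28.156]
```

Call:
step_arm(increments="0 0 -0.03 0 0 0;0 0 0 0 0 0.3;0 0 0 0 0 0.5;0 0 0 0 0 0.5;0 0 0 0 0 0.5;0 0 0 0 0 0.5")

```text
t: 21.23
tool_pos: [0.4678, -0.2487, 0.1282]
tool_rot: [-2.501, 1.364, -0.52]
contact_force: [-15.4, 3.0, 18.7]
opening: 0.0135
```

```bash
python3 -c "
from h import *
from station import ctrl
plan(hpt(PD,.024),Rt=hR())
o=ctrl.get_obs();r=R.from_rotvec(o['tool_rot']).inv();print('tool F',r.apply(o['contact_force']),r.apply(o['wrist_torque']))"
```

```text
t 21.23 q [-0.81  -0.305  2.16   0.397  1.045  0.028] F [-15.363   3.004  18.663] open 0.0135
shift units [-0.013  0.005 -0.38 ] turn units [ 0.002  0.003 -2.281]
shift units after turn [-0.013  0.002 -0.38 ]
tool F [ -6.648   3.007 -23.24 ] [-0.763 -1.202 -0.041]
```

Call:
step_arm(increments="0 0 0 0 0 0.8;0 0 0 0 0 0.8;0 0 0 0 0 0.8;0 0 0 0 0 0.8;0 0 0 0 0 0.8;0 0 0 0 0 0.8")

```text
t: 21.73
tool_pos: [0.4678, -0.2481, 0.1282]
tool_rot: [-2.058, 1.878, -0.409]
contact_force: [-15.9, 4.1, 19.8]
opening: 0.0131
```

```bash
python3 -c "
from h import *
from station import ctrl
plan(hpt(PD,.024),Rt=hR())
o=ctrl.get_obs();r=R.from_rotvec(o['tool_rot']).inv();print('tool F',r.apply(o['contact_force']),r.apply(o['wrist_torque']))
T=ctrl.get_image('top');crop(T,370,145,450,225,8,'pics/s1.png')"
```

```text
t 21.73 q [-0.81  -0.305  2.161  0.398  1.046  0.51 ] F [-15.867   4.141  19.778] open 0.0131
shift units [ 0.012  0.01  -0.381] turn units [-0.001  0.016 -7.096]
shift units after turn [ 0.003  0.015 -0.381]
tool F [ -5.718   5.639 -24.405] [-1.169 -1.085 -0.057]
```

View pics/s1.png

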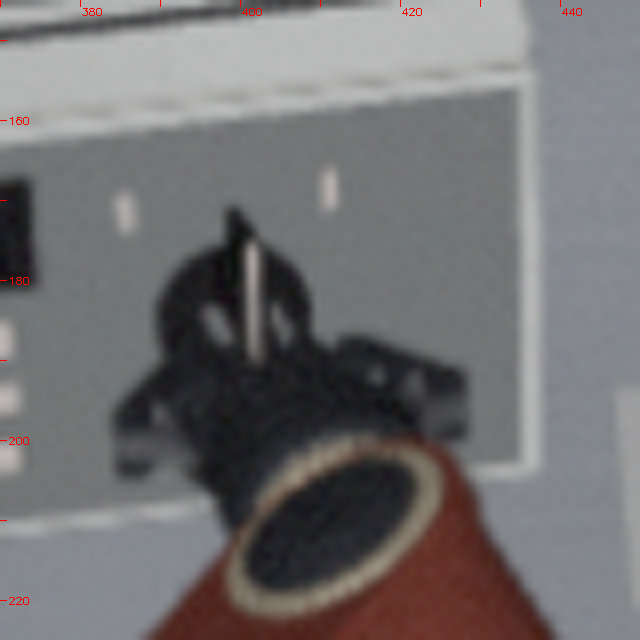

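Handle is turning with the gripper (nose at 398,171, midway). Continue.

Call:
step_arm(increments="0 0 0 0 0 0.8;0 0 0 0 0 0.8;0 0 0 0 0 0.8;0 0 0 0 0 0.8;0 0 0 0 0 0.8;0 0 0 0 0 0.8;0 0 0 0 0 0.8;0 0 0 0 0 0.6;0 0 0 0 0 0.4;0 0 0 0 0 0")

```text
t: 22.62
tool_pos: [0.4681, -0.2475, 0.1284]
tool_rot: [-1.314, 2.392, -0.232]
contact_force: [-15.4, 6.1, 21.5]
opening: 0.013
```

```bash
python3 -c "
from h import *
from station import ctrl
plan(hpt(PD,.024),Rt=hR())
o=ctrl.get_obs();r=R.from_rotvec(o['tool_rot']).inv();print('tool F',r.apply(o['contact_force']),r.apply(o['wrist_torque']))
T=ctrl.get_image('top');crop(T,370,145,450,225,8,'pics/s2.png')"
```

```text
t 22.62 q [-0.81  -0.305  2.161  0.399  1.047  1.167] F [-15.397   6.063  21.483] open 0.013
shift units [ 0.044 -0.002 -0.382] turn units [ -0.004   0.033 -13.674]
shift units after turn [ 0.012  0.043 -0.382]
tool F [ -3.404   8.087 -25.658] [-1.565 -0.519  0.075]
```

View pics/s2.png

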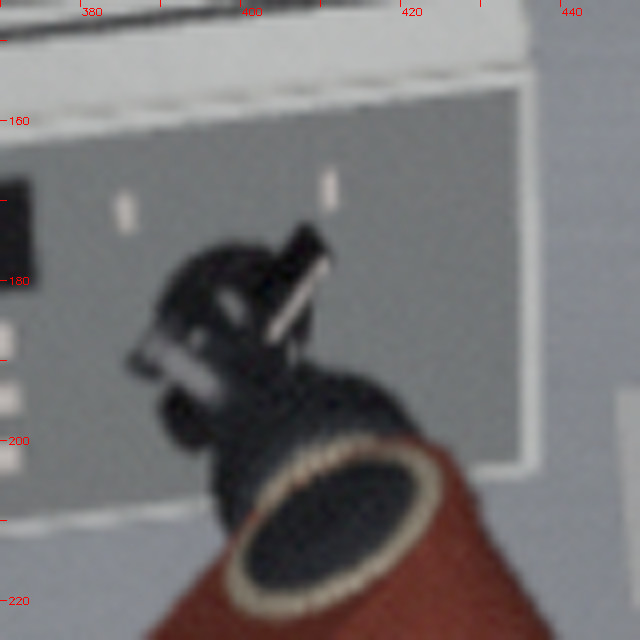

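Call:
step_arm(increments="0 0 0 0 0 0.2;0 0 0 0 0 0.2;0 0 0 0 0 0.2;0 0 0 0 0 0;0 0 0 0 0 0")

```text
t: 23.08
tool_pos: [0.4682, -0.2475, 0.1284]
tool_rot: [-1.243, 2.425, -0.216]
contact_force: [-13.5, 6.4, 20.1]
opening: 0.0129
```

```bash
python3 -c "
from h import *
from station import ctrl
plan(hpt(PD,.024),Rt=hR())
o=ctrl.get_obs();r=R.from_rotvec(o['tool_rot']).inv();print('tool F',r.apply(o['contact_force']),r.apply(o['wrist_torque']))"
```

```text
t 23.08 q [-0.809 -0.305  2.16   0.399  1.047  1.225] F [-13.512   6.358  20.099] open 0.0129
shift units [ 0.046 -0.002 -0.381] turn units [ -0.003   0.031 -14.246]
shift units after turn [ 0.009  0.046 -0.381]
tool F [ -3.76    7.473 -23.6  ] [-1.531 -0.415 -0.417]
```

Call:
step_arm(increments="0 0 -0.1 0 0 0;0 0 -0.1 0 0 0;0 0 -0.1 0 0 0;0 0 -0.1 0 0 0;0 0 -0.05 0 0 0;0 0 0 0 0 0;0 0 0 0 0 0")

```text
t: 23.67
tool_pos: [0.464, -0.2477, 0.1364]
tool_rot: [-1.238, 2.425, -0.217]
contact_force: [3.8, 3.8, 4.6]
opening: 0.0132
```

```bash
python3 -c "
from h import *
from station import ctrl
plan(hpt(PD,.024),Rt=hR())
o=ctrl.get_obs();r=R.from_rotvec(o['tool_rot']).inv();print('tool F',r.apply(o['contact_force']),r.apply(o['wrist_torque']))"
```

```text
t 23.67 q [-0.818 -0.327  2.163  0.398  1.065  1.227] F [3.782 3.843 4.632] open 0.0132
shift units [ 0.041 -0.02  -0.023] turn units [ -0.03    0.02  -14.277]
shift units after turn [ 0.025  0.038 -0.023]
tool F [-6.384 -1.979 -2.42 ] [ 0.21  -1.101 -0.554]
```

Out by 9 mm with ~2.4 N left. Release and withdraw along the axis.

Call:
step_arm(increments="0 0 0 0 0 0;0 0 0 0 0 0;0 0 0 0 0 0;0 0 0 0 0 0;0 0 0 0 0 0;0 0 0 0 0 0;0 0 0 0 0 0", fingers=1)

```text
t: 24.25
tool_pos: [0.4632, -0.2486, 0.1358]
tool_rot: [-1.238, 2.428, -0.218]
contact_force: [-0.8, -1.0, -1.0]
opening: 0.0855
```

Call:
step_arm(increments="0 0 -0.2 0 0 0;0 0 -0.4 0 0 0;0 0 -0.6 0 0 0;0 0 -0.6 0 0 0;0 0 -0.6 0 0 0;0 0 -0.6 0 0 0;0 0 -0.6 0 0 0;0 0 -0.6 0 0 0;0 0 -0.6 0 0 0;0 0 -0.4 0 0 0;0 0 0 0 0 0")

```text
t: 25.17
tool_pos: [0.4087, -0.2553, 0.2574]
tool_rot: [-1.238, 2.426, -0.226]
contact_force: [-0.0, -0.5, 0.6]
opening: 0.0856
```

```bash
python3 -c "
from h import *
from station import ctrl
plan(hpt(PD,.024),Rt=hR())
S=ctrl.get_image('side');T=ctrl.get_image('top');pickle.dump({'side':S,'top':T},open('im5.pkl','wb'))
crop(S,280,80,400,200,6,'pics/u1.png');crop(T,340,75,450,220,5,'pics/u2.png')"
```

```text
t 25.17 q [-0.932 -0.553  2.116  0.382  1.355  1.226] F [-0.048 -0.51   0.58 ] open 0.0856
shift units [-0.005  0.081  5.307] turn units [ -0.044  -0.051 -14.269]
shift units after turn [-0.048  0.007  5.307]
```

View pics/u1.png

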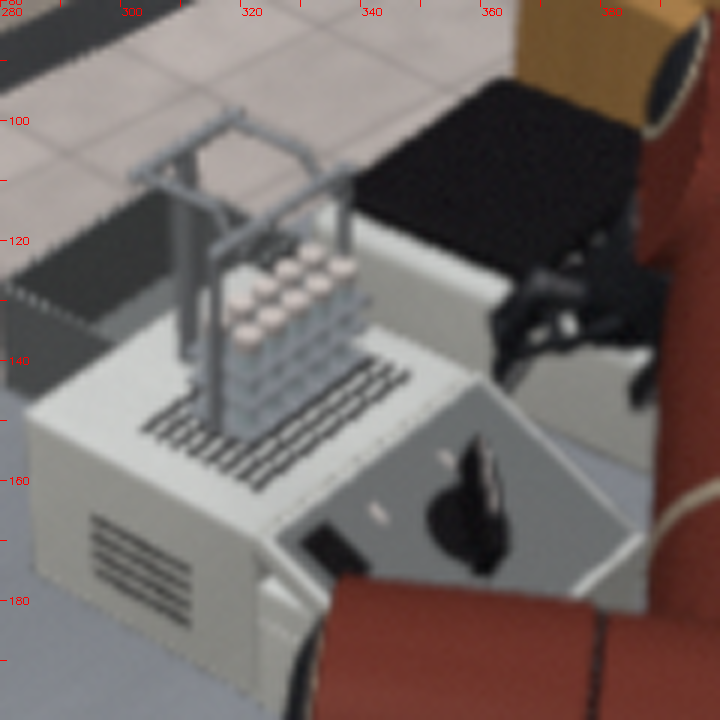

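View pics/u2.png

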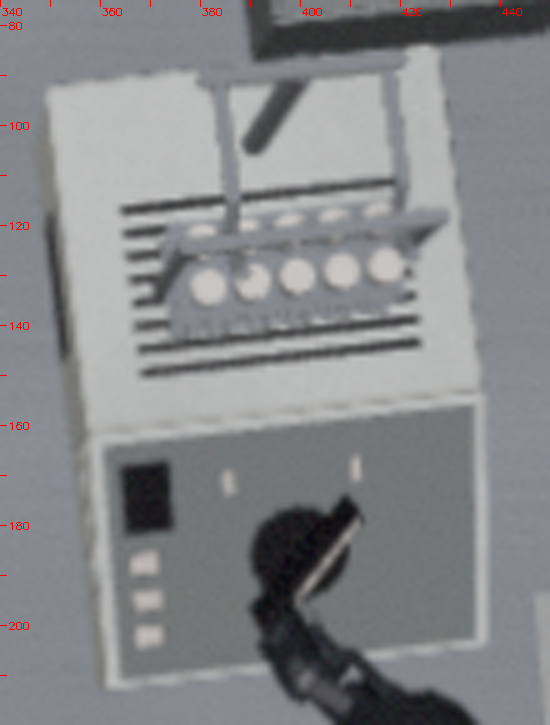

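```bash
python3 -c "
from h import *
np.set_printoptions(precision=2,suppress=True)
d=pickle.load(open('im5.pkl','rb'));S,T=d['side'],d['top']
crop(S,340,145,375,185,16,'pics/v1.png');crop(T,385,165,420,205,16,'pics/v2.png')
for out in(.055,.046):
  for a in (-.70,-.6):
    print(out,a,'T nose',proj(T,hpt(PD,out,.045,0,a)),'S nose/tail',proj(S,hpt(PD,out,.045,0,a)),proj(S,hpt(PD,out,-.043,0,a)))
"
```

```text
0.055 -0.7 T nose [[411.67 178.37]] S nose/tail [[359.46 151.93]] [[363.12 170.74]]
0.055 -0.6 T nose [[410.42 177.65]] S nose/tail [[358.44 151.88]] [[364.11 170.78]]
0.046 -0.7 T nose [[410.96 177.27]] S nose/tail [[358.57 153.18]] [[362.19 171.95]]
0.046 -0.6 T nose [[409.72 176.55]] S nose/tail [[357.56 153.13]] [[363.18 171.98]]
```

View pics/v1.png

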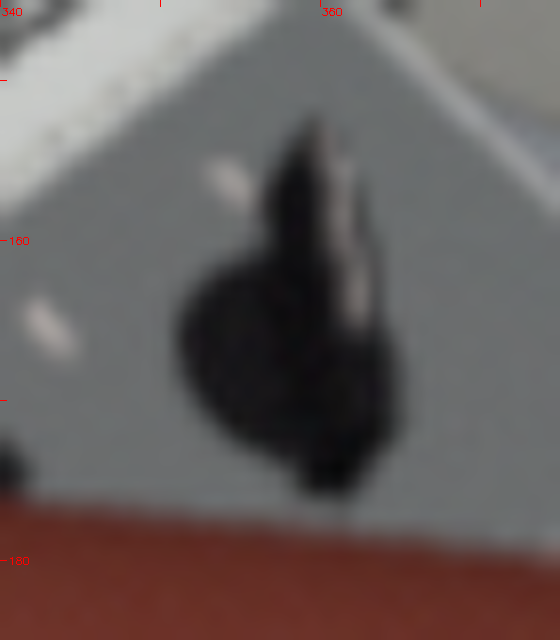

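View pics/v2.png

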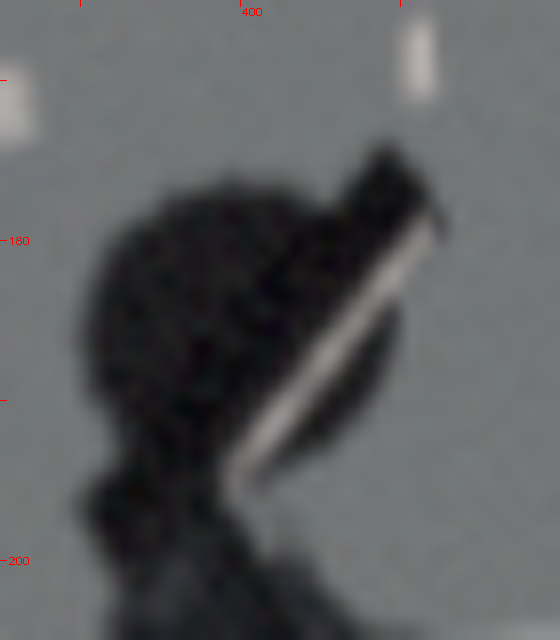

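```bash
python3 -c "
from h import *
a=pickle.load(open('im4.pkl','rb'))['top']['pixels'].mean(2);b=pickle.load(open('im5.pkl','rb'))['top']['pixels'].mean(2)
for c in (398,399,400):
  for I in(a,b):
    v=I[170:184,c];bg=v[:3].mean();dk=I[183:186,c].mean();th=(bg+dk)/2
    i=np.argmax(v<th);print(c,170+i-1+(v[i-1]-th)/(v[i-1]-v[i]))
print(a[170:184,399].astype(int),b[170:184,399].astype(int))
print('predict shift',proj(pickle.load(open('im5.pkl','rb'))['top'],hpt(PD,.019))-proj(pickle.load(open('im5.pkl','rb'))['top'],hpt(PD,.010)))
"
```

```text
398 175.8716216216216
398 176.22267759562843
399 176.09144542772862
399 175.94548286604362
400 176.22135416666666
400 176.24624624624624
[121 119 120 120 119 111  81  43  30  23  28  24  20  25] [116 117 117 116 115 102  66  38  21  27  23  30  30  20]
predict shift [[0.61290106 1.1086589 ]]
```

```bash
python3 -c "
from station import ctrl
print(ctrl.get_obs()['t'],ctrl.finish_job())"
```

```text
the job is handed in; nothing more can be done
25.2667 None
```

I moved the basket from the drain stand to the dryer's hooks and then switched the dryer on. I handed the job in at 25.3 s of the 58 s allowed; it reports no verdict.

- **Basket:** I lifted it about 36 mm off the stand, moved it out past the tips and carried it level, without setting it down. I then lowered it into the dryer's hooks and let go. The last pictures show it hanging level by its bar in both hooks. In the top picture the bar's middle is at about (0.6285, -0.228), within about 4 mm of where I estimate the seat.
- **Handle:** I gripped it, pushed it in about 9 mm to the hard stop (about 25 N), turned it about 1.42 rad clockwise to the end stop, let it come out and released it. In the last top picture the white line points to the "on" mark. The edge of the handle's disc is within 0.4 px of where it was before the push, against about 1.1 px expected if it were still pushed in. So I take it to be sprung out and locked.
- **Robot and bystanders:** After release the gripper stands about 0.13 m clear of the handle and the measured force is about zero. I steered clear of the loose things, but did not compare their positions before and after.
- **Disagreement:** The first camera estimate put the dryer about 3–4 mm nearer the robot than contact in the hooks showed. I corrected this before gripping the handle.

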